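# Space the electrode bars of a bench electrowinning cell with a notched spacer block

## Robot

A 7-joint arm with a two-finger parallel gripper is mounted at the origin on the work surface. World frame = base frame: x ahead of the robot, y to its left, z up, the work surface at z = 0. Lengths are in m, angles in rad, forces in N, time in s.
With the tool pointing down it reaches from about 0.425 to 0.875 m from the base axis. Payload 8.4 kg.
Tool frame: the origin (TCP) lies on the centre line of the jaws, within the pads' length; the fingertips stand 22 mm ahead of it and the grasp point (between the pads) lies 3 mm ahead of it; z points along the fingers, x is the direction in which the jaws open and shut, and the axes are right-handed (so a half turn about z gives the same grasp; the last joint's range is limited). The gripper opens to 87 mm and grips with 3 to 60 N. Pads are 19 mm wide; open, the fingers measure 117 mm over their backs; the gripper's body (75 mm by 190 mm) begins 51 mm behind the grasp point.
Start: joints at [1.021, 0.333, 0.04, 1.465, -0.013, 1.343, -0.059], TCP at [0.283, -0.585, 0.245] pointing down, gripper open.
Joint ranges: [-2.58, 2.58], [-0.38, 2.09], [-1.3, 1.39], [0.25, 2.4], [-1.5, 4.64], [0.08, 2.09], [-2.65, 2.65]. Speed limits (rad/s): [2.22, 2.22, 2.79, 2.79, 3.14, 3.14, 3.14].

## Interface

Orientations are given as a unit quaternion [w, x, y, z].
In Python, from plant import readout, capture, camera_info, manip gives the robot as it stands. The module is installed in compiled form; this text tells all that it offers.
- The arm moves only by the tool drive_tool, never from a script. Its argument "targets" is one flat list of numbers, 7 for each row, row after row: the shift along the tool's x, y, z in mm, then the turn, a rotation vector about the tool's x, y, z in degrees, then the opening, from 0 (shut) to 1 (fully open). In form: [tx, ty, tz, wx, wy, wz, claw, tx, ty, tz, wx, wy, wz, claw, ...]. A call has 1 to 8 rows; each row shifts and turns the commanded pose from where the row before left it, along the tool's axes as they then stand; what a row does not reach is not made up. A row lasts 1/12 s, in which the tool goes at most 41.7 mm and 7.16 degrees, less where a joint would pass 70% of its speed; a pose out of reach is approached as far as the arm can. A call with a gripper value outside its range is refused whole. The fingers move at their own pace and stop on an object; "squeeze" is the grip in N (left out, the last holds). Time passes only in rows, so rows that do not move let the fingers close. It gives the time, the measured TCP pose, the force and the opening at its end, in the units of the state.
- readout.sense(): the state, without advancing time (a new reading comes with each control period).
- capture(name): name is "scene" or "top"; returns the picture (384x512x3 uint8, red, green, blue); there is no depth.
- camera_info(name): a dict with "camera_matrix" (3x3 intrinsics, pixels), "eye" and "orientation" of the camera in the world. Camera axes: x right, y up, looking along -z (the intrinsics and any distortion apply to the point x, -y, -z); pixel columns grow to the right and rows downward; lengths in m; the calibration is good to about 2 mm. A picture is of the moment at which its call begins. camera_info takes no time and is no camera call.
- manip.job_done(): hands the job in, once; it reports no verdict.
The state is a dict: "t": time; "joint_pos": joint angles; "dq": joint speeds; "joint_torque": joint torques, N m; "tcp_pos": TCP position; "ee_rot": TCP orientation; "force": force on the tool from outside, world axes, zero at the start; "moment": the same for the moment, N m; "gripper_width": opening from 0.0 (shut) to 1.0 (fully open).
Only numpy, scipy, OpenCV 4.12 (cv2) and the standard library are available. Lean on these libraries where they do the work, as an engineer would, in place of code of your own. Each camera call takes 0.05 s, during which the arm holds its last target. There are 200 camera calls.

## Task

Pick up the notched spacer block and, working outward from the clamped end bar, use it to set the three loose electrode bars of the cell at equal gaps. For each in turn hook the block over the bar, nose towards the end bar, and draw the bar along the rims, square across the cell, until the block's nose bears on the bar before it; feel for that light touch and keep it for a moment, pressing nothing hard and not shoving the bars already set. Move the bars only with the block, leave the other things on the bench alone, and finish by standing the block upright on the bench again and letting go.

Things in the scene. Friction and masses are not known exactly. Their poses are not given: they have to be found in the camera images.
- cell: Open white plastic trough, 150 mm (x) by 300 mm (y) by 90 mm high, fixed to the bench. Origin at the centre of its underside, z up. Its two long rims run along its y, 90 mm above the bench, no wall is higher. Four electrode bars lie across the rims, parallel to its x, in a row along its y.
- end_bar: Clamped copper bar at the cell's +y end, the start of the row: 190 mm (x), 20 mm (y), 12 mm high, axes as the cell's; origin at the middle of its underside, on the rims. It cannot move. Nuts 11 mm high stand on it 68 mm either side of the middle. All four bars carry a brass terminal 16 mm high on top at x = -87 mm and a metal plate hanging below the middle; their tops are else flat.
- bar1: First loose bar, next to the end bar: copper, 190 mm (x), 20 mm (y), 12 mm high, 0.5 to 0.75 kg with its hanging plate. It only rests on the rims; sliding it takes a steady 2 to 8 N. Origin at the middle of its underside, 90 mm up. Starts 52 to 70 mm from the end bar (centre to centre), up to 0.04 rad out of square. When set: 44 mm centre to centre, a 24 mm gap.
- bar2: Second loose bar, like bar1, on the -y side of bar1 and at least 45 mm from it at the start (centre to centre). When set its centre is 44 mm from bar1's.
- bar3: Third loose bar, like bar1, on the -y side of bar2 and at least 46 mm from it at the start (centre to centre). When set its centre is 44 mm from bar2's.
- block: Notched spacer block, grey plastic, 0.16 kg, 84 mm high, standing on two feet. Origin at the level of the feet's undersides, under the middle of the notch, z up. Along y: nose (foot) +12 to +32 mm, notch -12 to +12, heel (foot) -24 to -12. Feet 50 mm long in x; notch roof at z = 16 mm; base top at z = 30 mm. At the start its nose (+y) points to the cell's +y end within about 0.8 rad.
- block_grip (a point): Point to grip on the block's stem, 62 mm above the block's origin. The stem is 28 mm in y (-14 to +14) by 40 mm in x and reaches from z = 30 to 84 mm of the block.
- block_nose (a point): Middle of the nose's front face (block y = +32 mm, z = 8 mm). With the block hooked over a bar and moved towards the cell's +y, the heel pushes the bar's back face and this face runs 24 mm ahead of the bar's front face. With the notch's roof on a bar, the feet reach 4 mm below the rims; inside the trough nothing is in their way.
- wash_bottle: White wash bottle, 60 mm across, 165 mm high with its bent spout; bystander, leave alone. Origin at the centre of its underside.
- beaker: Glass beaker, 68 mm across, 85 mm high; bystander, leave alone. Origin at the centre of its underside.
- stopper: Black rubber stopper, 36 mm across, 30 mm high; bystander, leave alone. Origin at the centre of its underside.
Mind the look-alikes: they are no part of the job. What is shaped like the bar2 but blue, purple or yellow is not meant.

How it is judged:
By the outcome, as a careful person would: the job done as asked, in the order asked, and still so for the second after the job is handed in, with the robot touching nothing.
It also fails if it takes over 72 s, if anything falls off the work surface, if the arm or the gripper's body presses on something with over 40 N, if the wrist force passes 120 N, or if a joint passes its speed limit or range.

## Working session

There is one attempt and no reset: what is moved stays moved. The work goes in short steps, Python scripts to look and compute and a tool call to move; the robot and the scene stay as the last step left them, time stands still between calls to the robot, and variables do not carry over. Pictures are saved under pics/ and viewed, about 8 in all and at most 12, crops included, and the job is handed in when it is done.

Besides the shell and the picture viewer there is one more tool, called after ">>>" as a command line: name --argument value ..., lists and objects as JSON in quotes. drive_tool: Moves the arm, as the interface text tells. Its arguments: {"type":"object","properties":{"targets":{"type":"array"},"squeeze":{"type":"number"}},"required":["targets"]}

```bash
mkdir -p pics; python3 - <<'E'
from plant import readout,capture,camera_info
import cv2,numpy as np
print(readout.sense())
for n in("scene","top"):
    i=capture(n);cv2.imwrite(f"pics/{n}0.png",i[:,:,::-1]);print(n,camera_info(n))
a=cv2.imread("pics/scene0.png");b=cv2.imread("pics/top0.png")
E
```

```text
{'t': 0.0, 'joint_pos': array([ 1.02079441,  0.33390325,  0.03983825,  1.46628185, -0.01342468,
        1.34329328, -0.0584989 ]), 'dq': array([ 0.00100505, -0.00152127,  0.00089336,  0.0003362 ,  0.0009306 ,
        0.00025509, -0.00040677]), 'joint_torque': array([ 4.97338369e-04, -6.56353641e+01,  1.33608721e+00, -4.03797948e+01,
       -5.95411286e-02,  4.47954051e-02,  1.58518665e-04]), 'tcp_pos': array([ 0.28300813, -0.58466762,  0.24365852]), 'ee_rot': array([-3.98460870e-04,  8.47259436e-01, -5.31178681e-01, -7.05383269e-04]), 'force': array([-0.05885001, -0.33269674,  0.58473799]), 'moment': array([ 0.01172996,  0.00724144, -0.01518245]), 'gripper_width': 1.0006063899636557}
scene {'camera_matrix': array([[358.15353434,   0.        , 255.4251605 ],
       [  0.        , 358.15353434, 186.85168267],
       [  0.        ,   0.        ,   1.        ]]), 'eye': array([0.9162205 , 0.55573708, 0.75645108]), 'orientation': array([0.26294121, 0.10380738, 0.35422201, 0.89141052])}
top {'camera_matrix': array([[475.01957587,   0.        , 265.72848655],
       [  0.        , 475.01957587, 192.25609506],
       [  0.        ,   0.        ,   1.        ]]), 'eye': array([0.50360093, 0.02300814, 1.42509335]), 'orientation': array([ 0.71124491,  0.0202858 , -0.02797338, -0.70209447])}
```

View pics/top0.png

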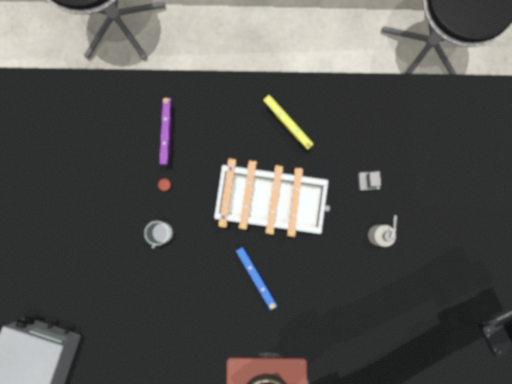

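View pics/scene0.png

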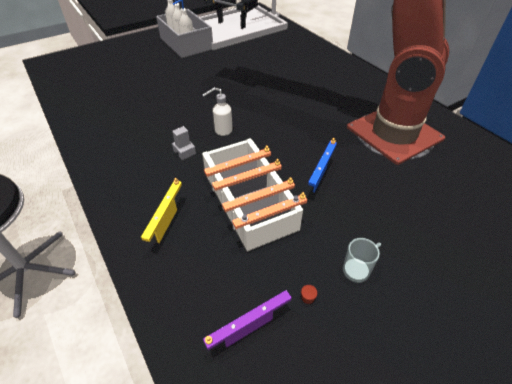

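```bash
cat > h.py <<'E'
import numpy as np,cv2
from scipy.spatial.transform import Rotation as R
from plant import readout,capture,camera_info
def ray(n,uv,z):
    c=camera_info(n);K=c["camera_matrix"];q=c["orientation"]
    uv=np.atleast_2d(uv).astype(float)
    d=np.c_[(uv[:,0]-K[0,2])/K[0,0],-(uv[:,1]-K[1,2])/K[1,1],-np.ones(len(uv))]
    d=R.from_quat(np.r_[q[1:],q[0]]).apply(d);e=c["eye"]
    return e+d*((z-e[2])/d[:,2])[:,None]
def proj(n,p):
    c=camera_info(n);K=c["camera_matrix"];q=c["orientation"]
    l=R.from_quat(np.r_[q[1:],q[0]]).inv().apply(np.atleast_2d(p)-c["eye"])
    return np.c_[K[0,2]-K[0,0]*l[:,0]/l[:,2],K[1,2]+K[1,1]*l[:,1]/l[:,2]]
def orange(n,im):
    h=cv2.cvtColor(im,cv2.COLOR_RGB2HSV)
    return cv2.inRange(h,(4,70,120),(20,255,255))
def bars(im,n="top"):
    m=orange(n,im);out=[]
    k,l,s,c=cv2.connectedComponentsWithStats(m)
    for i in range(1,k):
        if s[i,4]<250: continue
        v,u=np.nonzero(l==i);p=ray(n,np.c_[u,v],.102)[:,:2]
        mu=p.mean(0);w,V=np.linalg.eigh(np.cov((p-mu).T));d=V[:,1]*np.sign(V[0,1])
        t=(p-mu)@d;out.append((mu[1],mu,np.arctan2(d[1],d[0]),np.ptp(t),s[i,4]))
    return sorted(out,key=lambda o:-o[0])
E
python3 - <<'E'
from h import *
im=capture("top");cv2.imwrite("pics/t1.png",im[:,:,::-1])
for b in bars(im): print(np.round(b[1],4),round(b[2],4),round(b[3],4),b[4])
g=cv2.cvtColor(im,cv2.COLOR_RGB2HSV)
m=((g[...,1]<40)&(g[...,2]>75)).astype(np.uint8);m[:90]=0;m[:,:205]=0;m[280:]=0
k,l,s,c=cv2.connectedComponentsWithStats(m)
for i in range(1,k):
    if s[i,4]>60: print(s[i],c[i],ray("top",c[i],.03)[0])
# cell outer: union of rims hull
mm=(m|(orange("top",im)>0)).astype(np.uint8);mm[:,335:]=0;mm[:, :210]=0
mm=cv2.morphologyEx(mm,cv2.MORPH_OPEN,np.ones((3,3)))
cl=cv2.resize(im[140:255,200:420],None,fx=3.6,fy=3.6,interpolation=cv2.INTER_CUBIC)
bl=cv2.resize(im[160:205,345:400],None,fx=12,fy=12,interpolation=cv2.INTER_CUBIC)[:,:,::-1]
cv2.imwrite("pics/cell1.png",cl[:,:,::-1]);
sc=cv2.imread("pics/scene0.png")[120:165,160:210];sc=cv2.resize(sc,None,fx=12,fy=12,interpolation=cv2.INTER_CUBIC)
o=np.zeros((600,800,3),np.uint8);a=cl[:,:,::-1];a=cv2.resize(a,(574,300));o[:300,:574]=a
b=cv2.resize(bl,(366,300));o[300:,:366]=b;o[300:,380:714]=cv2.resize(sc,(334,300));cv2.imwrite("pics/mix.png",o)
E
```

```text
[0.5925 0.1185] -0.1301 0.1197 285
[0.1107 0.0031] 1.5704 0.2158 1690
[ 0.6145 -0.019 ] -0.1315 0.1273 271
[ 213  164   35   59 1128] [231.2287234  193.28280142] [0.59470211 0.10985793 0.03      ]
[ 247  168   28   59 1104] [260.57155797 197.41576087] [0.58366856 0.02340859 0.03      ]
[358 170  24  21 447] [369.36017897 180.15436242] [ 0.63902546 -0.29748743  0.03      ]
[274 172  21  58 764] [284.         201.42015707] [ 0.57278293 -0.04564962  0.03      ]
[ 295  175   36   60 1627] [312.12907191 204.57775046] [ 0.56457028 -0.12853181  0.03      ]
[368 214  30  34 631] [383.60697306 233.659271  ] [ 0.48191431 -0.33903168  0.03      ]
```

View pics/mix.png

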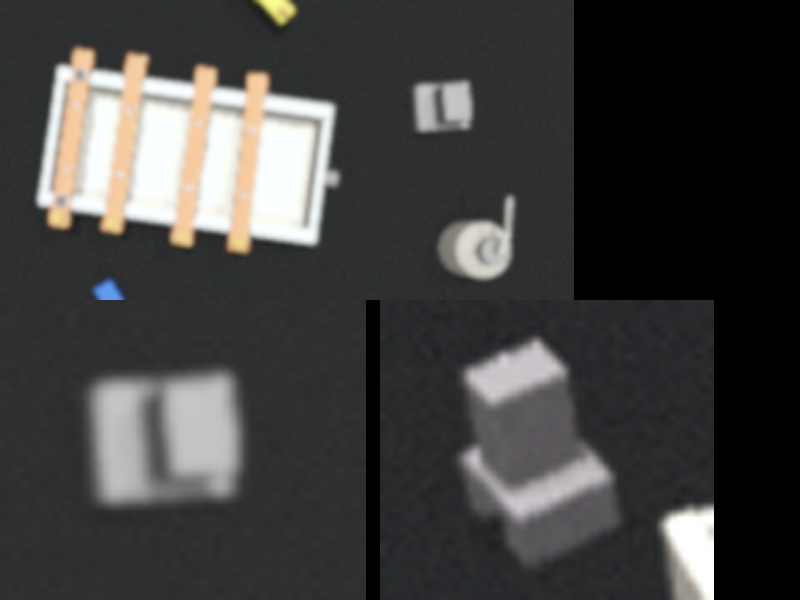

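```bash
cat >> h.py <<'E'
def orange(n,im):
    h=cv2.cvtColor(im,cv2.COLOR_RGB2HSV).astype(int)
    return ((h[...,0]>=5)&(h[...,0]<=22)&(h[...,1]>75)&(h[...,2]>120)).astype(np.uint8)*255
def cross(a,lev):
    i=np.argmax(a>lev);return i-1+(lev-a[i-1])/(a[i]-a[i-1])
E
python3 - <<'E'
from h import *
im=cv2.imread("pics/t1.png")[:,:,::-1].copy()
print(cv2.cvtColor(im,cv2.COLOR_RGB2HSV)[195,222:305,:].tolist()[::1][:40])
for b in bars(im): print(np.round(b[1],4),round(b[2],4),round(b[3],4),b[4])
g=im.mean(2)
# block edges
L=[(cross(g[v,350:372],100)+350,v) for v in range(174,187)]
T=[(u,cross(g[160:180,u],100)+160) for u in range(361,366)]
T2=[(u,cross(g[160:180,u],100)+160) for u in range(371,379)]
B=[(u,204-cross(g[180:205,u][::-1],100)) for u in range(362,377)]
Rr=[(395-cross(g[v,375:396][::-1],100),v) for v in range(174,184)]
def line(P,z,name):
    p=ray("top",P,z)[:,:2];mu=p.mean(0);w,V=np.linalg.eigh(np.cov((p-mu).T));d=V[:,1]
    print(name,z,np.round(mu,4),"dir",np.round(np.degrees(np.arctan2(d[1],d[0]))%180,2),"rms",w[0]**.5)
line(L,.03,"nose");line(T,.03,"base+x");line(T2,.084,"stem+x");line(B,.03,"base-x");line(Rr,.084,"stem-y")
# cell outer edges at z .09
lev=130
T=[(u,cross(g[150:200,u],lev)+150) for u in list(range(263,272))+list(range(284,292))+list(range(304,325))]
B=[(u,249-cross(g[200:250,u][::-1],lev)) for u in list(range(232,238))+list(range(250,264))+list(range(279,287))+list(range(300,318))]
E_=[(349-cross(g[v,310:350][::-1],lev),v) for v in list(range(184,200))+list(range(215,228))]
L=[(cross(g[v,205:225],lev)+205,v) for v in range(172,215)]
for P,n in((T,"cell+x"),(B,"cell-x"),(E_,"cell-y"),(L,"cell+y")): line(P,.09,n)
E
```

```text
[[13, 39, 192], [14, 78, 222], [15, 87, 240], [14, 90, 246], [14, 91, 247], [15, 91, 246], [15, 88, 246], [16, 85, 236], [15, 63, 215], [18, 27, 206], [24, 12, 212], [36, 6, 224], [80, 3, 242], [96, 5, 253], [90, 4, 255], [90, 4, 255], [90, 4, 255], [84, 5, 255], [60, 4, 255], [50, 6, 254], [41, 8, 249], [21, 18, 240], [15, 52, 242], [15, 80, 245], [15, 90, 247], [15, 90, 247], [15, 89, 247], [16, 86, 246], [16, 71, 239], [15, 44, 225], [20, 18, 216], [30, 3, 225], [90, 3, 243], [100, 6, 254], [90, 4, 255], [90, 5, 255], [90, 4, 255], [90, 4, 255], [90, 4, 255], [90, 5, 255]]
[0.1108 0.0041] -1.5691 0.2157 1655
nose 0.03 [ 0.639  -0.2648] dir 3.64 rms 9.869179584911389e-05
base+x 0.03 [ 0.6653 -0.2787] dir 91.49 rms 0.00015601242322893613
stem+x 0.084 [ 0.6613 -0.2998] dir 97.07 rms 0.00010992928925755419
base-x 0.03 [ 0.6118 -0.2964] dir 98.17 rms 0.0005080194080995503
stem-y 0.084 [ 0.6389 -0.317 ] dir 5.24 rms 0.00037600081837411823
cell+x 0.09 [ 0.6461 -0.0795] dir 82.63 rms 8.944764018831207e-05
cell-x 0.09 [ 0.4949 -0.028 ] dir 82.61 rms 0.0001259177391384271
cell-y 0.09 [ 0.5621 -0.1587] dir 172.61 rms 0.00012040830431064072
cell+y 0.09 [0.5911 0.1463] dir 172.62 rms 0.00019292885269411433
```

```bash
cat >> h.py <<'E'
def rows_mid(im,band):
    h=cv2.cvtColor(im,cv2.COLOR_RGB2HSV).astype(int);S=np.where((h[...,0]<5)|(h[...,0]>25),0,h[...,1])
    mids={}
    for v in range(*band):
        r=S[v,212:312];i=0;runs=[]
        u=0
        while u<99:
            if r[u]>45:
                a=u
                while u<99 and r[u]>45:u+=1
                if 4<=u-a<=12:
                    w=r[a-1:u+1].astype(float);lo=a-(r[a]-45)/max(1,r[a]-r[a-1]);hi=u-(45-r[u])/max(1,r[u-1]-r[u])
                    runs.append((lo+hi)/2+212)
            u+=1
        mids[v]=runs
    return mids
CY=np.radians(82.62);EY=np.array([np.cos(CY),np.sin(CY)]);EX=np.array([EY[1],-EY[0]]);C0=np.array([.5767,-.0062])
def barfit(im):
    "bars: centre on cell midline as cell (x=0,y), yaw relative to the cell, rad"
    pts=[]
    for v,us in rows_mid(im,(168,226)).items():
        for u in us: pts.append(ray("top",[u,v],.102)[0,:2])
    q=np.array(pts)-C0;q=np.c_[q@EX,q@EY];q=q[abs(q[:,0])<.07]
    o=[];lab=np.sort(q[:,1]);cuts=[lab[0]-1]+[ (a+b)/2 for a,b in zip(lab,lab[1:]) if b-a>.009]+[1]
    for a,b in zip(cuts,cuts[1:]):
        s=q[(q[:,1]>a)&(q[:,1]<b)]
        if len(s)<10: continue
        for _ in range(3):
            k=np.polyfit(s[:,0],s[:,1],1);r=s[:,1]-np.polyval(k,s[:,0]);s=s[abs(r)<max(.0006,2*r.std())]
        o.append((k[1],np.arctan(k[0]),len(s)))
    return o[::-1]
def go(x,y,z,yaw):
    s=readout.sense();q=s["ee_rot"];r=R.from_quat(np.r_[q[1:],q[0]]);M=r.as_matrix();p=s["tcp_pos"]
    d=M.T@(np.array([x,y,z])-p)*1e3
    now=np.degrees(np.arctan2(M[1,0],M[0,0]));t=-(yaw-now+180)%360-180
    t=-((yaw-now+180)%360-180)
    print("t %.2f p %s yaw %.2f tilt(z) %s F %s w %.3f"%(s["t"],np.round(p*1e3,1),now,np.round(M[:,2],3),np.round(s["force"],2),s["gripper_width"]))
    print("tool shift mm",np.round(d,1),"wz deg",round(t,2))
E
python3 - <<'E'
from h import *
im=cv2.imread("pics/t1.png")[:,:,::-1].copy()
for b in barfit(im): print(np.round(b,4), C0+b[0]*EY)
go(.639,-.300,.243,-84.5)
E
```

```text
[ 1.253e-01 -1.100e-03  3.800e+01] [0.59279064 0.11803053]
[ 6.72e-02 -1.10e-03  4.20e+01] [0.58532911 0.06042252]
[-7.7e-03 -4.2e-03  4.4e+01] [ 0.57570961 -0.01384651]
[-6.52e-02  2.01e-02  4.10e+01] [ 0.56832144 -0.0708881 ]
t 0.15 p [ 283.  -584.8  243.8] yaw -64.17 tilt(z) [-0.001  0.001 -1.   ] F [-0.06  0.97  0.34] w 1.001
tool shift mm [-101.2 -444.5    0.9] wz deg 20.33
```

>>> drive_tool --targets '[-9.2,-40,0,0,0,0,1,-9.2,-40,0,0,0,0,1,-9.2,-40,0,0,0,0,1,-9.2,-40,0,0,0,0,1,-9.2,-40,0,0,0,0,1,-9.2,-40,0,0,0,0,1,-9.2,-40,0,0,0,0,1,-9.2,-40,0,0,0,0,1]'

```text
t: 0.82
tcp_pos: [0.5403, -0.3779, 0.2444]
ee_rot: [-0.0, 0.847, -0.531, -0.0]
force: [0.5, -0.6, 0.0]
gripper_width: 1.0
```

>>> drive_tool --targets '[-9.2,-40,0,0,0,0,1,-9.2,-40,0,0,0,0,1,-9.2,-40,0,0,0,0,1,0,0,0,0,0,6.8,1,0,0,0,0,0,6.8,1,0,0,0,0,0,6.7,1,0,0,0,0,0,0,1,0,0,0,0,0,0,1]'

```text
t: 1.48
tcp_pos: [0.635, -0.3022, 0.2442]
ee_rot: [0.0, 0.742, -0.671, -0.0]
force: [-0.0, -0.8, -0.2]
gripper_width: 0.997
```

```bash
python3 - <<'E'
from h import *
go(.639,-.300,.065,-84.5)
E
```

```text
t 1.48 p [ 635.  -302.2  244.2] yaw -84.26 tilt(z) [-0.001  0.    -1.   ] F [-0.03 -0.82 -0.23] w 0.997
tool shift mm [ -1.8  -4.3 179.2] wz deg 0.24
```

>>> drive_tool --targets '[-1.8,-4.3,35,0,0,0,1,0,0,35,0,0,0,1,0,0,35,0,0,0,1,0,0,35,0,0,0,1,0,0,25,0,0,0,1,0,0,14,0,0,0,1,0,0,0,0,0,0,1,0,0,0,0,0,0,1]'

```text
t: 2.15
tcp_pos: [0.6393, -0.3003, 0.066]
ee_rot: [-0.0, 0.741, -0.672, -0.0]
force: [0.1, -0.0, 1.2]
gripper_width: 0.999
```

>>> drive_tool --targets '[0,0,0,0,0,0,0.2,0,0,0,0,0,0,0.2,0,0,0,0,0,0,0.2,0,0,0,0,0,0,0.2,0,0,0,0,0,0,0.2,0,0,0,0,0,0,0.2,0,0,0,0,0,0,0.2,0,0,0,0,0,0,0.2]' --squeeze 35

```text
t: 2.82
tcp_pos: [0.6392, -0.3, 0.0656]
ee_rot: [0.0, 0.74, -0.672, -0.0]
force: [0.5, -0.0, 0.9]
gripper_width: 0.48
```

```bash
python3 - <<'E'
from h import *
im=capture("scene");p=[int(i) for i in proj("scene",[.639,-.3,.06])[0]];print(p)
c=im[p[1]-70:p[1]+50,p[0]-80:p[0]+80];cv2.imwrite("pics/g1.png",cv2.resize(c,None,fx=5,fy=5,interpolation=cv2.INTER_CUBIC)[:,:,::-1])
go(.639,-.300,.065,-84.5)
E
```

```text
[180, 136]
t 2.87 p [ 639.2 -300.    65.5] yaw -84.47 tilt(z) [-0.  0. -1.] F [ 0.04 -0.31  0.81] w 0.434
tool shift mm [-0.1  0.2  0.5] wz deg 0.03
```

View pics/g1.png

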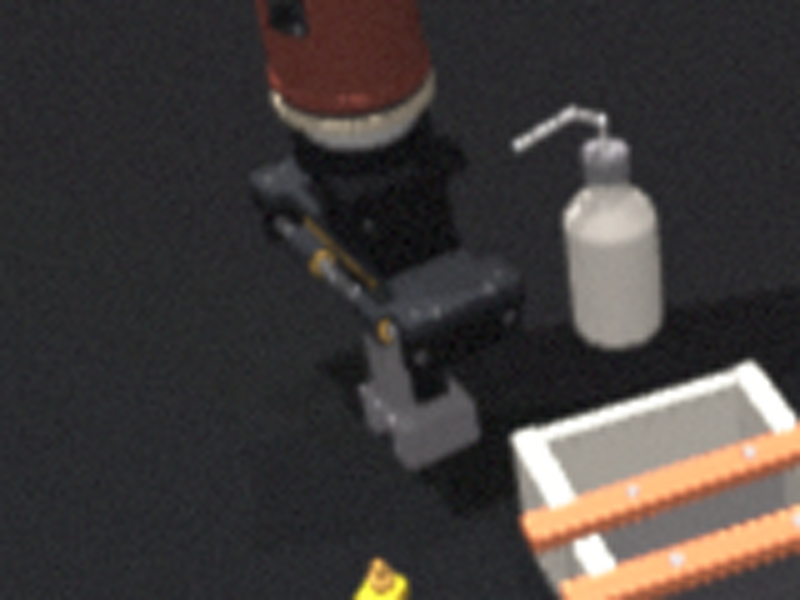

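>>> drive_tool --targets '[0,0,0,0,0,0,0.2,0,0,0,0,0,0,0.2,0,0,0,0,0,0,0.2,0,0,0,0,0,0,0.2,0,0,0,0,0,0,0.2,0,0,0,0,0,0,0.2]'

```text
t: 3.37
tcp_pos: [0.6392, -0.3001, 0.0655]
ee_rot: [0.0, 0.74, -0.672, -0.0]
force: [0.6, -0.5, -1.8]
gripper_width: 0.318
```

>>> drive_tool --targets '[0,0,-10,0,0,0,0.2,0,0,-30,0,0,0,0.2,0,0,-35,0,0,0,0.2,0,0,-35,0,0,0,0.2,0,0,0,0,0,0,0.2,0,0,0,0,0,0,0.2]'

```text
t: 3.87
tcp_pos: [0.6406, -0.3005, 0.1793]
ee_rot: [-0.001, 0.74, -0.672, 0.003]
force: [1.0, 0.1, -1.9]
gripper_width: 0.318
```

```bash
python3 - <<'E'
from h import *
go(.5853,.0604,.205,-97.38)
E
```

```text
t 3.87 p [ 640.6 -300.5  179.3] yaw -84.47 tilt(z) [ 0.005 -0.002 -1.   ] F [ 0.95  0.11 -1.88] w 0.318
tool shift mm [-364.5   20.2  -26.7] wz deg 12.91
```

>>> drive_tool --targets '[0,0,-27,0,0,0,0.2,-36.5,2,0,0,0,0,0.2,-36.5,2,0,0,0,0,0.2,-36.5,2,0,0,0,0,0.2,-36.5,2,0,0,0,0,0.2,-36.5,2,0,0,0,0,0.2,-36.5,2,0,0,0,0,0.2,-36.5,2,0,0,0,0,0.2]'

```text
t: 4.53
tcp_pos: [0.5993, -0.0453, 0.2015]
ee_rot: [0.001, 0.74, -0.672, -0.001]
force: [1.0, 0.0, -0.4]
gripper_width: 0.318
```

>>> drive_tool --targets '[-36.5,2,0,0,0,0,0.2,-36.5,2,0,0,0,0,0.2,-36,2,0,0,0,0,0.2,0,0,0,0,0,6.5,0.2,0,0,0,0,0,6.4,0.2,0,0,0,0,0,0,0.2,0,0,0,0,0,0,0.2,0,0,0,0,0,0,0.2]'

```text
t: 5.2
tcp_pos: [0.5839, 0.0603, 0.202]
ee_rot: [-0.001, -0.661, 0.75, 0.0]
force: [-0.1, -1.0, -1.8]
gripper_width: 0.324
```

```bash
python3 - <<'E'
from h import *
go(.5853,.0604,.190,-97.38)
E
```

```text
t 5.20 p [583.9  60.3 202. ] yaw -97.20 tilt(z) [-0.001 -0.    -1.   ] F [-0.06 -1.03 -1.82] w 0.324
tool shift mm [-0.3 -1.4 12. ] wz deg 0.18
```

>>> drive_tool --targets '[-0.3,-1.4,10,0,0,0.2,0.2,0,0,10,0,0,0,0.2,0,0,9,0,0,0,0.2,0,0,0,0,0,0,0.2,0,0,0,0,0,0,0.2]'

```text
t: 5.62
tcp_pos: [0.585, 0.0607, 0.1723]
ee_rot: [-0.001, -0.659, 0.752, 0.001]
force: [0.1, 0.3, -1.4]
gripper_width: 0.326
```

```bash
python3 - <<'E'
from h import *
im=capture("scene");p=[int(i) for i in proj("scene",[.585,.06,.11])[0]];print(p)
x0,y0=p[0]-50,p[1]-40
c=im[y0:y0+75,x0:x0+100];c=cv2.resize(c,None,fx=8,fy=8,interpolation=cv2.INTER_CUBIC)[:,:,::-1].copy()
s=readout.sense();t=s["tcp_pos"]
zo=t[2]-.0655
# predicted: block feet outline (tcp based) and bar1 top edge
for nm,yy,zz,col in(("nosefront",.032,0,(0,255,0)),("noseback",.012,0,(0,255,0)),("heel",-.012,0,(255,0,0)),("heelb",-.024,0,(255,0,0))):
    P=[np.r_[t[:2]+EX*dx+EY*yy,zo+zz] for dx in(.025,-.025)]
    q=(proj("scene",P)-[x0,y0]+.5)*8
    cv2.line(c,tuple(int(a) for a in q[0]),tuple(int(a) for a in q[1]),col,1)
for yy in(.0572,.0772):
    P=[np.r_[C0+EX*dx+EY*yy,.102] for dx in(.095,-.095)]
    q=(proj("scene",P)-[x0,y0]+.5)*8
    cv2.line(c,tuple(int(a) for a in q[0]),tuple(int(a) for a in q[1]),(0,0,255),1)
cv2.imwrite("pics/b1.png",c)
go(.5853,.0604,.1535,-97.38)
E
```

```text
[259, 190]
t 5.67 p [585.5  60.9 173.1] yaw -97.56 tilt(z) [-0.001  0.    -1.   ] F [ 0.59  0.2  -0.85] w 0.319
tool shift mm [ 0.5  0.1 19.6] wz deg -0.18
```

View pics/b1.png

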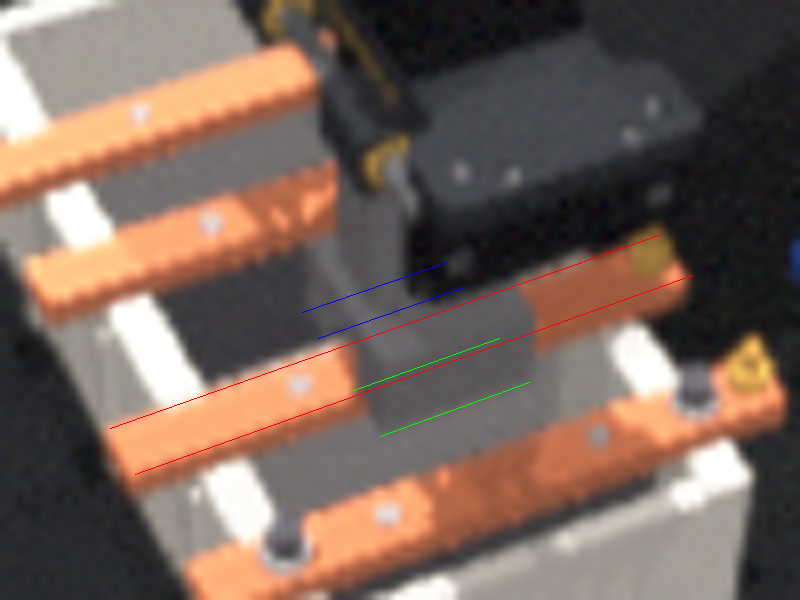

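>>> drive_tool --targets '[0.5,0,2,0,0,-0.2,0.2,0,0,2,0,0,0,0.2,0,0,2,0,0,0,0.2,0,0,1,0,0,0,0.2,0,0,0,0,0,0,0.2]'

```text
t: 6.08
tcp_pos: [0.5854, 0.0604, 0.1663]
ee_rot: [-0.0, -0.66, 0.751, 0.0]
force: [-0.2, -0.6, -2.2]
gripper_width: 0.322
```

>>> drive_tool --targets '[0,0,1,0,0,0,0.2,0,0,1,0,0,0,0.2,0,0,0,0,0,0,0.2]'

```text
t: 6.33
tcp_pos: [0.5855, 0.0605, 0.1644]
ee_rot: [-0.0, -0.66, 0.751, 0.0]
force: [0.7, -1.3, -1.8]
gripper_width: 0.322
```

>>> drive_tool --targets '[0,0,2,0,0,0,0.2,0,0,2,0,0,0,0.2,0,0,2,0,0,0,0.2,0,0,2,0,0,0,0.2,0,0,2,0,0,0,0.2,0,0,0.5,0,0,0,0.2,0,0,0,0,0,0,0.2]'

```text
t: 6.92
tcp_pos: [0.5855, 0.0604, 0.1538]
ee_rot: [-0.0, -0.66, 0.751, 0.0]
force: [0.0, -0.8, -2.4]
gripper_width: 0.319
```

```bash
python3 - <<'E'
from h import *
t=C0+EY*(.1253-.044-.002); go(t[0],t[1],.1535,-97.38);s=readout.sense();print("cell y",(s["tcp_pos"][:2]-C0)@EY)
E
```

```text
t 6.92 p [585.5  60.4 153.8] yaw -97.37 tilt(z) [-0.  0. -1.] F [ 0.02 -0.77 -2.37] w 0.319
tool shift mm [-12.1   0.1   0.3] wz deg 0.01
cell y 0.06719048072270759
```

```bash
cat > f.py <<'E'
from h import *
import sys
F=[];P=[]
for i in range(int(sys.argv[1]) if len(sys.argv)>1 else 4):
    capture("top");s=readout.sense();F.append(s["force"]);P.append(s["tcp_pos"])
F=np.array(F);P=np.mean(P,0)
f=F[:,:2]@EY
print("t %.2f Fy %.2f +-%.2f  Fx %.2f Fz %.2f | celly %.2f cellx %.2f z %.2f mm My %s"%(s["t"],f.mean(),f.std()/len(f)**.5,(F[:,:2]@EX).mean(),F[:,2].mean(),1e3*(P[:2]-C0)@EY,1e3*(P[:2]-C0)@EX,1e3*P[2],np.round(s["moment"],2)))
go(*P,-97.38)
E
python3 f.py 5
```

```text
t 7.17 Fy 0.26 +-0.22  Fx 0.22 Fz -1.29 | celly 67.25 cellx 0.30 z 154.13 mm My [ 0.04 -0.03 -0.03]
t 7.17 p [585.7  60.5 154.2] yaw -97.37 tilt(z) [ 0.  0. -1.] F [ 0.24  0.14 -0.93] w 0.318
tool shift mm [0.  0.  0.1] wz deg 0.01
```

>>> drive_tool --targets '[-1.2,0,0,0,0,0,0.2,-1.2,0,0,0,0,0,0.2,-1.2,0,0,0,0,0,0.2,-1.2,0,0,0,0,0,0.2,-1.2,0,0,0,0,0,0.2,-1.2,0,0,0,0,0,0.2,-1.2,0,0,0,0,0,0.2,-1.2,0,0,0,0,0,0.2]'

```text
t: 7.83
tcp_pos: [0.5868, 0.068, 0.1541]
ee_rot: [-0.001, -0.66, 0.752, -0.001]
force: [-1.3, -6.1, -0.3]
gripper_width: 0.321
```

```bash
python3 f.py 3
```

```text
t 7.98 Fy -5.45 +-0.47  Fx -0.29 Fz 0.13 | celly 75.23 cellx 0.48 z 154.10 mm My [-1.39  0.23  0.04]
t 7.98 p [586.8  68.3 154.1] yaw -97.45 tilt(z) [-0.    -0.002 -1.   ] F [-1.15 -5.05 -0.43] w 0.319
tool shift mm [-0. -0. -0.] wz deg -0.07
```

>>> drive_tool --targets '[-0.8,0,0,0,0,0,0.2,-0.8,0,0,0,0,0,0.2,-0.8,0,0,0,0,0,0.2,-0.8,0,0,0,0,0,0.2,-0.8,0,0,0,0,0,0.2,-0.8,0,0,0,0,0,0.2,-0.6,0,0,0,0,0,0.2,-0.4,0,0,0,0,0,0.2]'

```text
t: 8.65
tcp_pos: [0.5876, 0.0738, 0.1541]
ee_rot: [-0.001, -0.66, 0.752, -0.001]
force: [-0.7, -6.0, -0.3]
gripper_width: 0.321
```

```bash
python3 f.py 4
```

```text
t 8.85 Fy -5.89 +-0.09  Fx -0.27 Fz -0.03 | celly 80.80 cellx 0.55 z 154.12 mm My [-1.49  0.24  0.04]
t 8.85 p [587.6  73.9 154.1] yaw -97.45 tilt(z) [-0.    -0.002 -1.   ] F [-0.24 -5.64 -0.2 ] w 0.325
tool shift mm [ 0. -0. -0.] wz deg -0.07
```

>>> drive_tool --targets '[-0.3,0,0,0,0,0,0.2,-0.3,0,0,0,0,0,0.2,-0.3,0,0,0,0,0,0.2,-0.3,0,0,0,0,0,0.2,-0.3,0,0,0,0,0,0.2]'

```text
t: 9.27
tcp_pos: [0.5878, 0.0752, 0.1541]
ee_rot: [-0.001, -0.66, 0.752, -0.001]
force: [-1.3, -6.2, 0.4]
gripper_width: 0.319
```

```bash
python3 f.py 3
```

```text
t 9.42 Fy -6.66 +-0.19  Fx 0.04 Fz 0.44 | celly 82.21 cellx 0.54 z 154.11 mm My [-1.57  0.22  0.01]
t 9.42 p [587.8  75.3 154.1] yaw -97.46 tilt(z) [-0.    -0.002 -1.   ] F [-0.75 -7.09  0.45] w 0.318
tool shift mm [ 0. -0. -0.] wz deg -0.08
```

>>> drive_tool --targets '[-0.3,0,0,0,0,0,0.2,-0.3,0,0,0,0,0,0.2]'

```text
t: 9.58
tcp_pos: [0.5878, 0.0757, 0.1541]
ee_rot: [-0.001, -0.66, 0.752, -0.001]
force: [-0.9, -5.7, 0.4]
gripper_width: 0.315
```

```bash
python3 f.py 3
```

```text
t 9.73 Fy -6.32 +-0.12  Fx -0.08 Fz 0.31 | celly 82.76 cellx 0.54 z 154.10 mm My [-1.62  0.28  0.  ]
t 9.73 p [587.8  75.8 154.1] yaw -97.46 tilt(z) [-0.    -0.002 -1.   ] F [-1.25 -5.91 -0.32] w 0.318
tool shift mm [-0. -0. -0.] wz deg -0.08
```

>>> drive_tool --targets '[-0.3,0,0,0,0,0,0.2,-0.3,0,0,0,0,0,0.2]'

```text
t: 9.9
tcp_pos: [0.5879, 0.0759, 0.1541]
ee_rot: [-0.001, -0.659, 0.752, -0.001]
force: [-1.6, -8.1, 1.2]
gripper_width: 0.322
```

```bash
python3 f.py 3
```

```text
t 10.05 Fy -7.99 +-0.09  Fx 0.01 Fz 0.65 | celly 82.83 cellx 0.56 z 154.10 mm My [-1.86  0.35 -0.  ]
t 10.05 p [587.9  75.8 154.1] yaw -97.48 tilt(z) [-0.001 -0.003 -1.   ] F [-0.47 -7.84  0.87] w 0.321
tool shift mm [-0.  0. -0.] wz deg -0.1
```

>>> drive_tool --targets '[-0.3,0,0,0,0,0,0.2,-0.2,0,0,0,0,0,0.2]'

```text
t: 10.22
tcp_pos: [0.5879, 0.0759, 0.1541]
ee_rot: [-0.001, -0.659, 0.752, -0.001]
force: [-1.8, -8.7, 2.0]
gripper_width: 0.318
```

```bash
python3 f.py 3
```

```text
t 10.37 Fy -9.13 +-0.21  Fx -0.35 Fz 1.56 | celly 82.89 cellx 0.59 z 154.10 mm My [-2.19  0.41  0.06]
t 10.37 p [587.9  75.9 154.1] yaw -97.50 tilt(z) [-0.001 -0.003 -1.   ] F [-1.91 -8.88  1.38] w 0.320
tool shift mm [ 0. -0.  0.] wz deg -0.12
```

>>> drive_tool --targets '[0,0,0,0,0,0,0.2,0,0,0,0,0,0,0.2,0,0,0,0,0,0,0.2,1.5,0,0,0,0,0,0.2,1.5,0,0,0,0,0,0.2,1.0,0,0,0,0,0,0.2,0.7,0,0,0,0,0,0.2,0,0,0,0,0,0,0.2]'

```text
t: 11.03
tcp_pos: [0.5873, 0.0746, 0.1541]
ee_rot: [0.0, -0.66, 0.751, 0.0]
force: [-0.4, -0.1, -1.8]
gripper_width: 0.32
```

```bash
python3 f.py 2
```

```text
t 11.13 Fy 0.05 +-0.04  Fx -0.21 Fz -2.28 | celly 81.53 cellx 0.15 z 154.05 mm My [-0.01  0.08  0.02]
t 11.13 p [587.3  74.6 154.1] yaw -97.35 tilt(z) [-0.  0. -1.] F [ 0.   -0.   -2.22] w 0.315
tool shift mm [0. 0. 0.] wz deg 0.03
```

>>> drive_tool --targets '[0.7,0,-2,0,0,0,0.2,0,0,-5,0,0,0,0.2,0,0,-10,0,0,0,0.2,0,0,-10,0,0,0,0.2,0,0,-2,0,0,0,0.2,0,0,0,0,0,0,0.2]'

```text
t: 11.63
tcp_pos: [0.5881, 0.0737, 0.1848]
ee_rot: [0.001, -0.66, 0.751, -0.001]
force: [-0.6, -0.0, -2.1]
gripper_width: 0.317
```

>>> drive_tool --targets '[15,0,0,0,0,0,0.2,25,0,0,0,0,0,0.2,25,0,0,0,0,0,0.2,15,0,0,0,0,0,0.2,8.7,0,0,0,0,0.2,0.2,0,0,0,0,0,0,0.2,0,0,0,0,0,0,0.2]'

```text
t: 12.22
tcp_pos: [0.5759, -0.0138, 0.183]
ee_rot: [0.0, -0.659, 0.752, 0.0]
force: [0.5, 0.6, -1.6]
gripper_width: 0.314
```

```bash
python3 f.py 1; python3 - <<'E'
from h import *
print([np.round(b,4).tolist() for b in barfit(capture("top"))])
E
```

```text
t 12.27 Fy -0.35 +-0.00  Fx -0.28 Fz -1.85 | celly -6.81 cellx 0.17 z 183.05 mm My [ 0.08  0.01 -0.  ]
t 12.27 p [576.  -13.  183.1] yaw -97.50 tilt(z) [ 0.     0.001 -1.   ] F [-0.33 -0.31 -1.85] w 0.321
tool shift mm [0. 0. 0.] wz deg -0.12
[[0.1252, 0.0021, 38.0], [0.0803, -0.0068, 19.0], [0.0385, 0.2452, 27.0], [-0.0909, 0.0761, 14.0]]
```

>>> drive_tool --targets '[0,0,6,0,0,0,0.2,0,0,6,0,0,0,0.2,0,0,2,0,0,0,0.2,0,0,0,0,0,0,0.2,0,0,0,0,0,0,0.2]'

```text
t: 12.73
tcp_pos: [0.5758, -0.0142, 0.1687]
ee_rot: [-0.0, -0.659, 0.752, 0.0]
force: [0.6, -0.1, -2.0]
gripper_width: 0.317
```

```bash
python3 f.py 2
```

```text
t 12.83 Fy -0.46 +-0.36  Fx 0.05 Fz -1.70 | celly -8.13 cellx 0.31 z 169.08 mm My [ 0.02  0.05 -0.02]
t 12.83 p [576.  -14.3 169.2] yaw -97.57 tilt(z) [ 0.  0. -1.] F [-0.45  0.11 -1.26] w 0.325
tool shift mm [-0.   0.1  0.1] wz deg -0.19
```

>>> drive_tool --targets '[0,0,1.5,0,0,0,0.2,0,0,1.5,0,0,0,0.2,0,0,1.5,0,0,0,0.2,0,0,0,0,0,0,0.2]'

```text
t: 13.17
tcp_pos: [0.5757, -0.0145, 0.1642]
ee_rot: [-0.0, -0.659, 0.752, 0.0]
force: [0.2, 0.6, -1.6]
gripper_width: 0.318
```

```bash
python3 f.py 2
```

```text
t 13.27 Fy -0.21 +-0.12  Fx 0.35 Fz -1.48 | celly -8.29 cellx 0.16 z 164.40 mm My [ 0.01 -0.    0.03]
t 13.27 p [575.8 -14.4 164.5] yaw -97.57 tilt(z) [-0.  0. -1.] F [ 0.48 -0.1  -1.37] w 0.321
tool shift mm [0.  0.  0.1] wz deg -0.19
```

>>> drive_tool --targets '[0,0,3,0,0,0,0.2,0,0,3,0,0,0,0.2,0,0,3,0,0,0,0.2,0,0,1.4,0,0,-0.2,0.2,0,0,0,0,0,0,0.2,0,0,0,0,0,0,0.2]'

```text
t: 13.77
tcp_pos: [0.5758, -0.0144, 0.154]
ee_rot: [-0.0, -0.66, 0.751, 0.0]
force: [-0.2, -0.5, -1.4]
gripper_width: 0.319
```

>>> drive_tool --targets '[-1,0,0,0,0,0,0.2,-1,0,0,0,0,0,0.2,-1,0,0,0,0,0,0.2,-1.5,0,0,0,0,0,0.2,-1.5,0,0,0,0,0,0.2,-1.5,0,0,0,0,0,0.2,-1.5,0,0,0,0,0,0.2,-1.5,0,0,0,0,0,0.2]'

```text
t: 14.43
tcp_pos: [0.5773, -0.0045, 0.1543]
ee_rot: [-0.0, -0.66, 0.751, -0.0]
force: [-0.0, -4.7, -0.4]
gripper_width: 0.318
```

```bash
python3 f.py 2
```

```text
t 14.53 Fy -4.29 +-0.16  Fx -0.53 Fz 0.02 | celly 2.18 cellx 0.39 z 154.30 mm My [-1.04  0.16 -0.01]
t 14.53 p [577.4  -4.1 154.3] yaw -97.37 tilt(z) [ 0. -0. -1.] F [-1.19 -4.4  -0.34] w 0.319
tool shift mm [ 0. -0.  0.] wz deg 0.01
```

>>> drive_tool --targets '[-2,0,0,0,0,0,0.2,-2,0,0,0,0,0,0.2,-2,0,0,0,0,0,0.2,-2,0,0,0,0,0,0.2,-2,0,0,0,0,0,0.2,-2,0,0,0,0,0,0.2,-2,0,0,0,0,0,0.2,-2,0,0,0,0,0,0.2]'

```text
t: 15.2
tcp_pos: [0.5793, 0.0114, 0.1543]
ee_rot: [-0.0, -0.66, 0.751, -0.0]
force: [-0.9, -5.9, 0.7]
gripper_width: 0.318
```

>>> drive_tool --targets '[-2,0,0,0,0,0,0.2,-2,0,0,0,0,0,0.2,-2,0,0,0,0,0,0.2,-2,0,0,0,0,0,0.2,-2,0,0,0,0,0,0.2,-2,0,0,0,0,0,0.2,-2,0,0,0,0,0,0.2,-1,0,0,0,0,0,0.2]'

```text
t: 15.87
tcp_pos: [0.5813, 0.0265, 0.1543]
ee_rot: [-0.0, -0.66, 0.751, -0.0]
force: [-0.1, -5.2, 2.0]
gripper_width: 0.318
```

```bash
python3 f.py 4
```

```text
t 16.07 Fy -4.59 +-0.09  Fx -0.16 Fz 0.68 | celly 33.12 cellx 0.34 z 154.29 mm My [-1.19  0.22  0.04]
t 16.07 p [581.3  26.6 154.3] yaw -97.38 tilt(z) [ 0. -0. -1.] F [-0.58 -4.58  0.67] w 0.316
tool shift mm [-0.  0.  0.] wz deg -0.0
```

>>> drive_tool --targets '[-1,0,0,0,0,0,0.2,-1,0,0,0,0,0,0.2,-0.8,0,0,0,0,0,0.2,-0.6,0,0,0,0,0,0.2,-0.4,0,0,0,0,0,0.2,-0.3,0,0,0,0,0,0.2,-0.3,0,0,0,0,0,0.2]'

```text
t: 16.65
tcp_pos: [0.5818, 0.0304, 0.1543]
ee_rot: [-0.0, -0.66, 0.751, -0.0]
force: [-0.5, -6.6, 1.3]
gripper_width: 0.317
```

```bash
python3 f.py 4
```

```text
t 16.85 Fy -5.55 +-0.18  Fx -0.17 Fz 1.38 | celly 37.05 cellx 0.37 z 154.29 mm My [-1.5   0.17 -0.01]
t 16.85 p [581.8  30.5 154.3] yaw -97.41 tilt(z) [ 0.    -0.001 -1.   ] F [-0.66 -5.37  1.82] w 0.319
tool shift mm [-0.  0.  0.] wz deg -0.03
```

>>> drive_tool --targets '[-0.3,0,0,0,0,0,0.2,-0.3,0,0,0,0,0,0.2]'

```text
t: 17.02
tcp_pos: [0.5819, 0.031, 0.1543]
ee_rot: [-0.0, -0.66, 0.751, -0.0]
force: [-1.2, -6.3, 1.4]
gripper_width: 0.323
```

```bash
python3 f.py 4
```

```text
t 17.22 Fy -5.89 +-0.17  Fx -0.34 Fz 1.72 | celly 37.64 cellx 0.36 z 154.28 mm My [-1.54  0.22 -0.01]
t 17.22 p [581.9  31.1 154.3] yaw -97.40 tilt(z) [ 0.    -0.001 -1.   ] F [-1.08 -5.93  1.55] w 0.323
tool shift mm [-0. -0. -0.] wz deg -0.02
```

>>> drive_tool --targets '[-0.3,0,0,0,0,0,0.2,-0.2,0,0,0,0,0,0.2]'

```text
t: 17.38
tcp_pos: [0.5819, 0.0315, 0.1543]
ee_rot: [-0.0, -0.66, 0.751, -0.0]
force: [-1.4, -5.6, 1.9]
gripper_width: 0.32
```

```bash
python3 f.py 4
```

```text
t 17.58 Fy -5.64 +-0.08  Fx 0.12 Fz 0.68 | celly 38.13 cellx 0.38 z 154.29 mm My [-1.5   0.2   0.04]
t 17.58 p [582.   31.6 154.3] yaw -97.41 tilt(z) [ 0.    -0.001 -1.   ] F [-0.51 -5.69  0.22] w 0.323
tool shift mm [-0.  0.  0.] wz deg -0.03
```

>>> drive_tool --targets '[-0.2,0,0,0,0,0,0.2,-0.2,0,0,0,0,0,0.2]'

```text
t: 17.75
tcp_pos: [0.582, 0.0318, 0.1543]
ee_rot: [-0.0, -0.66, 0.751, -0.0]
force: [-0.7, -6.5, 1.7]
gripper_width: 0.319
```

```bash
python3 f.py 4
```

```text
t 17.95 Fy -5.74 +-0.24  Fx 0.30 Fz 1.20 | celly 38.49 cellx 0.37 z 154.29 mm My [-1.51  0.23  0.02]
t 17.95 p [582.   31.9 154.3] yaw -97.41 tilt(z) [ 0.    -0.001 -1.   ] F [-0.7  -5.76  0.88] w 0.324
tool shift mm [ 0. -0. -0.] wz deg -0.03
```

>>> drive_tool --targets '[-0.2,0,0,0,0,0,0.2,-0.2,0,0,0,0,0,0.2]'

```text
t: 18.12
tcp_pos: [0.582, 0.0321, 0.1543]
ee_rot: [-0.0, -0.66, 0.751, -0.0]
force: [-0.7, -7.4, 1.6]
gripper_width: 0.316
```

```bash
python3 f.py 4
```

```text
t 18.32 Fy -6.83 +-0.29  Fx -0.49 Fz 1.63 | celly 38.65 cellx 0.39 z 154.29 mm My [-1.7   0.25 -0.  ]
t 18.32 p [582.1  32.1 154.3] yaw -97.42 tilt(z) [ 0.    -0.001 -1.   ] F [-2.05 -7.51  1.07] w 0.322
tool shift mm [-0.  0. -0.] wz deg -0.04
```

>>> drive_tool --targets '[-0.2,0,0,0,0,0,0.2,-0.1,0,0,0,0,0,0.2]'

```text
t: 18.48
tcp_pos: [0.582, 0.0321, 0.1543]
ee_rot: [-0.0, -0.66, 0.751, -0.0]
force: [-1.4, -8.1, 1.8]
gripper_width: 0.321
```

```bash
python3 f.py 4
```

```text
t 18.68 Fy -7.28 +-0.11  Fx -0.11 Fz 2.13 | celly 38.68 cellx 0.39 z 154.28 mm My [-1.87  0.31 -0.05]
t 18.68 p [582.   32.1 154.3] yaw -97.43 tilt(z) [-0.    -0.001 -1.   ] F [-1.25 -6.84  1.47] w 0.318
tool shift mm [-0. -0. -0.] wz deg -0.05
```

>>> drive_tool --targets '[0,0,0,0,0,0,0.2,0,0,0,0,0,0,0.2,1.5,0,0,0,0,0,0.2,1.5,0,0,0,0,0,0.2,1.0,0,0,0,0,0,0.2,0.7,0,0,0,0,0,0.2,0,0,0,0,0,0,0.2]'

```text
t: 19.27
tcp_pos: [0.5814, 0.029, 0.154]
ee_rot: [0.0, -0.66, 0.751, 0.0]
force: [-0.5, 0.2, -1.7]
gripper_width: 0.319
```

```bash
python3 f.py 2
```

```text
t 19.37 Fy -0.02 +-0.34  Fx -0.01 Fz -1.90 | celly 35.53 cellx 0.16 z 154.10 mm My [-0.03  0.02  0.01]
t 19.37 p [581.4  29.  154.1] yaw -97.36 tilt(z) [-0.  0. -1.] F [ 0.55  0.39 -1.58] w 0.318
tool shift mm [-0.  0.  0.] wz deg 0.02
```

>>> drive_tool --targets '[-1,0,0,0,0,0,0.2,0,0,-5,0,0,0,0.2,0,0,-10,0,0,0,0.2,0,0,-10,0,0,0,0.2,0,0,-4,0,0,0,0.2,0,0,0,0,0,0,0.2]'

```text
t: 19.87
tcp_pos: [0.5826, 0.0297, 0.1853]
ee_rot: [0.001, -0.66, 0.751, -0.001]
force: [-0.0, -0.2, -1.5]
gripper_width: 0.315
```

>>> drive_tool --targets '[15,0,0,0,0,0,0.2,25,0,0,0,0,0,0.2,27,0,0,0,0,0,0.2,25,0,0,0,0,0,0.2,10,0,0,0,0,-1.15,0.2,0,0,0,0,0,0,0.2,0,0,0,0,0,0,0.2,0,0,0,0,0,0,0.2]'

```text
t: 20.53
tcp_pos: [0.5687, -0.0701, 0.1831]
ee_rot: [0.0, -0.668, 0.744, 0.0]
force: [-0.3, 0.8, -1.0]
gripper_width: 0.318
```

>>> drive_tool --targets '[0,0,6,0,0,0,0.2,0,0,6,0,0,0,0.2,0,0,2,0,0,0,0.2,0,0,0,0,0,0,0.2,0,0,0,0,0,0,0.2]'

```text
t: 20.95
tcp_pos: [0.5684, -0.0712, 0.1688]
ee_rot: [-0.0, -0.668, 0.744, 0.0]
force: [-0.8, -0.3, -1.0]
gripper_width: 0.323
```

```bash
python3 f.py 3; python3 - <<'E'
from h import *
im=capture("top");print([np.round(b,4).tolist() for b in barfit(im)])
sc=capture("scene");p=[int(i) for i in proj("scene",[.572,-.03,.11])[0]]
a=cv2.resize(sc[p[1]-45:p[1]+55,p[0]-60:p[0]+70],(780,600),interpolation=cv2.INTER_CUBIC);cv2.imwrite("pics/b3.png",a[:,:,::-1])
E
```

```text
t 21.10 Fy 0.01 +-0.12  Fx 0.64 Fz -1.71 | celly -65.73 cellx 0.36 z 169.24 mm My [ 0.05 -0.01 -0.03]
t 21.10 p [568.7 -71.5 169.3] yaw -96.22 tilt(z) [ 0.  0. -1.] F [ 0.4  -0.13 -2.2 ] w 0.316
tool shift mm [-0.1  0.1  0.1] wz deg 1.16
[[0.1253, -0.0008, 38.0], [0.0799, -0.0106, 39.0], [0.0364, -0.0027, 41.0], [-0.0484, 0.1408, 21.0]]
```

View pics/b3.png

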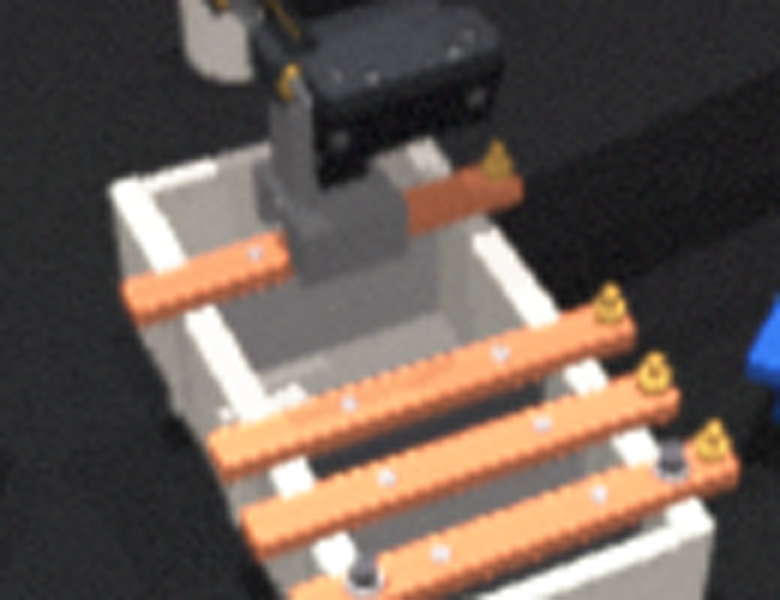

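```bash
python3 - <<'E'
from h import *
im=capture("top");cv2.imwrite("pics/t3.png",im[:,:,::-1])
pts=[]
for v,us in rows_mid(im,(160,240)).items():
    for u in us: pts.append(ray("top",[u,v],.102)[0,:2])
q=np.array(pts)-C0;q=1e3*np.c_[q@EX,q@EY]
for a,b in((110,140),(65,95),(20,50)):
    s=q[(q[:,1]>a)&(q[:,1]<b)];s=s[s[:,0].argsort()];print([(int(x),round(y,1)) for x,y in s[::2]])
c=im[150:245,205:320];cv2.imwrite("pics/t3c.png",cv2.resize(c,None,fx=6,fy=6,interpolation=cv2.INTER_CUBIC)[:,:,::-1])
E
```

```text
[(-99, np.float64(120.5)), (-94, np.float64(122.8)), (-89, np.float64(124.0)), (-83, np.float64(125.1)), (-78, np.float64(126.7)), (-61, np.float64(124.0)), (-55, np.float64(124.9)), (-50, np.float64(125.4)), (-44, np.float64(125.4)), (-38, np.float64(125.4)), (-34, np.float64(131.8)), (-30, np.float64(125.3)), (-24, np.float64(125.3)), (-19, np.float64(125.2)), (-13, np.float64(125.1)), (-7, np.float64(125.2)), (-2, np.float64(125.5)), (3, np.float64(125.3)), (9, np.float64(125.3)), (14, np.float64(125.4)), (20, np.float64(125.4)), (26, np.float64(125.3)), (31, np.float64(125.2)), (40, np.float64(125.0)), (45, np.float64(125.1)), (51, np.float64(124.6)), (57, np.float64(125.5)), (75, np.float64(117.6)), (80, np.float64(123.4)), (85, np.float64(124.9)), (91, np.float64(125.3))]
[(-96, np.float64(78.0)), (-91, np.float64(80.4)), (-85, np.float64(81.4)), (-80, np.float64(83.2)), (-74, np.float64(82.1)), (-69, np.float64(81.5)), (-63, np.float64(81.2)), (-57, np.float64(80.3)), (-52, np.float64(80.5)), (-46, np.float64(80.5)), (-40, np.float64(80.2)), (-29, np.float64(80.3)), (-23, np.f
[... 649 characters left out ...]
5, np.float64(37.0)), (-59, np.float64(36.6)), (-54, np.float64(36.4)), (-48, np.float64(36.5)), (-43, np.float64(36.4)), (-36, np.float64(31.5)), (-31, np.float64(35.8)), (-26, np.float64(36.2)), (-20, np.float64(36.1)), (-14, np.float64(36.3)), (-9, np.float64(36.5)), (-3, np.float64(36.6)), (2, np.float64(36.5)), (7, np.float64(36.4)), (13, np.float64(36.6)), (18, np.float64(36.6)), (24, np.float64(36.6)), (30, np.float64(37.0)), (41, np.float64(36.8)), (47, np.float64(35.1)), (53, np.float64(35.3)), (58, np.float64(36.4)), (64, np.float64(36.0)), (70, np.float64(35.6)), (75, np.float64(34.7)), (81, np.float64(35.1)), (87, np.float64(35.5)), (92, np.float64(36.3)), (98, np.float64(38.4))]
```

View pics/t3c.png

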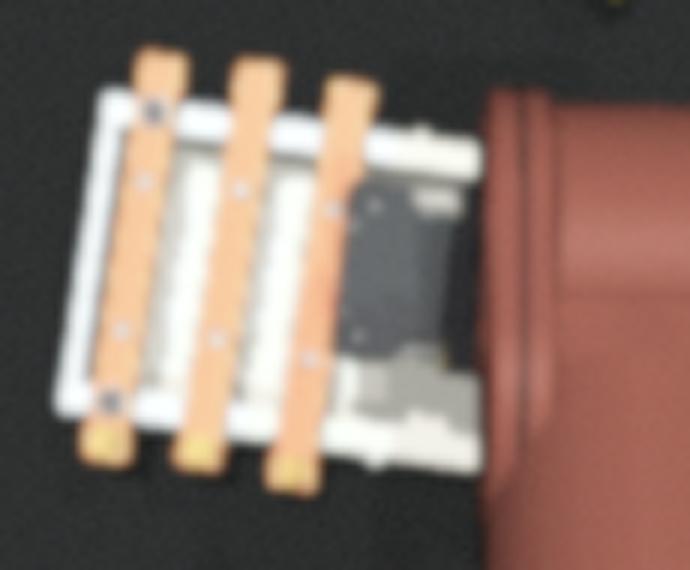

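```bash
cat >> h.py <<'E'
def rows_mid(im,band):
    D=im[...,0].astype(float)-im[...,2];mids={}
    for v in range(*band):
        r=D[v,208:316];runs=[];u=1
        while u<105:
            if r[u]>40:
                a=u
                while u<106 and r[u]>40:u+=1
                if 4<=u-a<=12:
                    h=np.median(r[a+1:u-1])/2 if u-a>3 else 40
                    i=a-2+np.argmax(r[a-2:u]>h);lo=i-(r[i]-h)/(r[i]-r[i-1])
                    j=u+1-np.argmax(r[a:u+2][::-1]>h);hi=j+(r[j]-h)/(r[j]-r[j+1])
                    runs.append((lo+hi)/2+208)
            u+=1
        mids[v]=runs
    return mids
E
python3 - <<'E'
from h import *
for f in("t1","t3"):
    im=cv2.imread(f"pics/{f}.png")[:,:,::-1].copy()
    print(f,[np.round(b,4).tolist() for b in barfit(im)])
    pts=[ray("top",[u,v],.102)[0,:2] for v,us in rows_mid(im,(160,240)).items() for u in us]
    q=np.array(pts)-C0;q=1e3*np.c_[q@EX,q@EY];s=q[(q[:,1]>60)&(q[:,1]<90)];s=s[s[:,0].argsort()];print([(int(x),float(round(y,1))) for x,y in s[::3]])
E
```

```text
t1 [[0.1252, -0.0002, 39.0], [0.0673, -0.0011, 44.0], [-0.0076, -0.0029, 46.0], [-0.0653, 0.0201, 43.0]]
[(-94, 65.2), (-86, 67.8), (-78, 68.4), (-69, 67.7), (-61, 67.5), (-53, 67.5), (-44, 67.3), (-36, 67.3), (-22, 67.3), (-13, 67.3), (-5, 67.2), (3, 67.1), (11, 67.2), (20, 67.2), (28, 67.1), (40, 62.3), (48, 67.4), (56, 68.3), (65, 67.7), (74, 66.8), (82, 67.7), (91, 67.8), (99, 69.9)]
t3 [[0.1252, -0.0002, 40.0], [0.0801, -0.0104, 41.0], [0.0368, -0.0029, 41.0]]
[(-94, 79.9), (-85, 81.7), (-77, 82.5), (-69, 81.5), (-60, 80.9), (-52, 80.8), (-43, 80.6), (-29, 80.3), (-21, 80.3), (-12, 80.2), (-4, 80.0), (4, 80.0), (12, 79.8), (21, 79.8), (29, 79.8), (44, 79.4), (52, 79.9), (60, 80.3), (69, 79.6), (78, 78.8), (86, 79.6), (95, 80.2)]
```

```bash
cat > sc.py <<'E'
from h import *
def scan(im,exp):
    D=im[...,0].astype(float)-im[...,2]
    for e in exp:
        B=[];Fq=[]
        for x in np.r_[-.06:.0601:.004]:
            if abs(abs(x)-.034)<.005: continue
            w=C0+EX*x+EY*e
            u,v=proj("scene",[*w,.102])[0];u0=int(round(u))
            col=D[:,u0];vc=int(round(v));pk=np.median(col[vc-1:vc+2]);
            i=vc
            while col[i]>pk/2 and i>vc-9:i-=1
            if i>vc-9:
                vv=i+(pk/2-col[i])/(col[i+1]-col[i]);p=ray("scene",[u0,vv],.102)[0,:2]-C0;B.append((p@EX,p@EY))
            j=vc
            while col[j]>40 and j<vc+15:j+=1
            if j<vc+15:
                vv=j-(40-col[j])/(col[j-1]-col[j]);p=ray("scene",[u0,vv],.09)[0,:2]-C0;Fq.append((p@EX,p@EY))
        o=[]
        for P in(B,Fq):
            P=np.array(P)
            for _ in range(3):
                k=np.polyfit(P[:,0],P[:,1],1);r=abs(P[:,1]-np.polyval(k,P[:,0]));P=P[r<max(.0008,2*r.std())]
            o.append((round(k[1]*1e3,2),round(k[0],4),len(P)))
        print(e,"back",o[0],"frontlow",o[1])
if __name__=="__main__":
    print("initial");scan(cv2.imread("pics/scene0.png")[:,:,::-1],[.125,.0672,-.0077,-.0652])
    print("now");scan(capture("scene"),[.125,.0805,.0367])
E
python3 sc.py
```

```text
initial
0.125 back (np.float64(112.85), np.float64(-0.0078), 21) frontlow (np.float64(134.15), np.float64(-0.0007), 24)
0.0672 back (np.float64(55.81), np.float64(-0.0007), 20) frontlow (np.float64(76.67), np.float64(-0.0057), 25)
-0.0077 back (np.float64(-20.09), np.float64(-0.0082), 22) frontlow (np.float64(1.79), np.float64(-0.0078), 23)
-0.0652 back (np.float64(-78.52), np.float64(0.0165), 23) frontlow (np.float64(-57.19), np.float64(0.0203), 24)
now
0.125 back (np.float64(112.86), np.float64(-0.0069), 22) frontlow (np.float64(134.17), np.float64(-0.0007), 24)
0.0805 back (np.float64(68.27), np.float64(-0.0151), 21) frontlow (np.float64(89.58), np.float64(-0.0126), 26)
0.0367 back (np.float64(24.73), np.float64(-0.0122), 21) frontlow (np.float64(45.9), np.float64(-0.0109), 23)
```

>>> drive_tool --targets '[0,0,-14,0,0,1.16,0.2,-15,0,0,0,0,0,0.2,-28,0,0,0,0,0,0.2,-35,0,0,0,0,0,0.2,-35,0,0,0,0,0,0.2,-25,0,0,0,0,0,0.2,-8.2,0,0,0,0,0,0.2,0,0,0,0,0,0,0.2]'

```text
t: 21.97
tcp_pos: [0.5872, 0.0767, 0.1832]
ee_rot: [0.0, -0.662, 0.75, 0.0]
force: [0.0, 0.2, -0.9]
gripper_width: 0.319
```

>>> drive_tool --targets '[0,0,6,0,0,0,0.2,0,0,6,0,0,0,0.2,0,0,2,0,0,0,0.2,0,0,0,0,0,0,0.2,0,0,0,0,0,0,0.2]'

```text
t: 22.38
tcp_pos: [0.5872, 0.0723, 0.1688]
ee_rot: [-0.0, -0.66, 0.752, 0.0]
force: [-0.0, 0.7, -1.7]
gripper_width: 0.324
```

```bash
python3 f.py 3
```

```text
t 22.53 Fy -0.63 +-0.39  Fx -0.17 Fz -1.39 | celly 79.78 cellx 0.45 z 169.31 mm My [ 0.05  0.03 -0.01]
t 22.53 p [587.4  73.1 169.4] yaw -97.41 tilt(z) [ 0.  0. -1.] F [-0.19 -1.43 -1.63] w 0.317
tool shift mm [0.2 0.  0.1] wz deg -0.03
```

>>> drive_tool --targets '[-0.7,0,1.5,0,0,0,0.2,0,0,1.5,0,0,0,0.2,0,0,1.5,0,0,0,0.2,0,0,0,0,0,0,0.2]'

```text
t: 22.87
tcp_pos: [0.5872, 0.0741, 0.1643]
ee_rot: [-0.0, -0.66, 0.751, 0.0]
force: [0.4, -0.6, -1.6]
gripper_width: 0.324
```

```bash
python3 f.py 2
```

```text
t 22.97 Fy 0.38 +-0.08  Fx -0.53 Fz -1.52 | celly 81.03 cellx 0.14 z 164.45 mm My [ 0.03  0.06 -0.03]
t 22.97 p [587.3  74.1 164.5] yaw -97.38 tilt(z) [-0.  0. -1.] F [-0.71  0.36 -1.38] w 0.317
tool shift mm [0.  0.  0.1] wz deg -0.0
```

>>> drive_tool --targets '[0,0,3,0,0,0,0.2,0,0,3,0,0,0,0.2,0,0,3,0,0,0,0.2,0,0,1.4,0,0,-0.45,0.2,0,0,0,0,0,0,0.2]'

```text
t: 23.38
tcp_pos: [0.5871, 0.0741, 0.1536]
ee_rot: [-0.0, -0.663, 0.748, 0.0]
force: [-1.2, -0.3, -2.2]
gripper_width: 0.322
```

```bash
python3 f.py 3
```

```text
t 23.53 Fy 0.12 +-0.11  Fx -0.04 Fz -1.71 | celly 81.01 cellx 0.22 z 154.13 mm My [ 0.03  0.05 -0.01]
t 23.53 p [587.4  74.1 154.3] yaw -96.94 tilt(z) [ 0.  0. -1.] F [ 0.1   0.21 -0.86] w 0.319
tool shift mm [0.  0.1 0.2] wz deg 0.44
```

>>> drive_tool --targets '[-0.3,0,0,0,0,0,0.2,-0.3,0,0,0,0,0,0.2,-0.3,0,0,0,0,0,0.2,0,0,0,0,0,0,0.2]'

```text
t: 23.87
tcp_pos: [0.5875, 0.0751, 0.1544]
ee_rot: [0.0, -0.663, 0.749, -0.0]
force: [0.1, -0.5, -2.2]
gripper_width: 0.317
```

```bash
python3 f.py 2
```

```text
t 23.97 Fy -0.59 +-0.24  Fx 0.02 Fz -1.28 | celly 81.99 cellx 0.27 z 154.31 mm My [0.04 0.04 0.02]
t 23.97 p [587.5  75.1 154.3] yaw -96.93 tilt(z) [ 0.  0. -1.] F [-0.05 -0.25 -1.41] w 0.319
tool shift mm [-0. -0. -0.] wz deg 0.45
```

>>> drive_tool --targets '[-0.3,0,0,0,0,0,0.2,-0.3,0,0,0,0,0,0.2,-0.3,0,0,0,0,0,0.2,0,0,0,0,0,0,0.2]'

```text
t: 24.3
tcp_pos: [0.5876, 0.0755, 0.1543]
ee_rot: [-0.0, -0.663, 0.749, -0.0]
force: [-0.6, -1.9, -0.4]
gripper_width: 0.32
```

```bash
python3 f.py 3
```

```text
t 24.45 Fy -1.75 +-0.50  Fx -0.06 Fz -0.65 | celly 82.44 cellx 0.31 z 154.27 mm My [-0.59  0.17 -0.09]
t 24.45 p [587.6  75.5 154.3] yaw -96.95 tilt(z) [-0. -0. -1.] F [-0.27 -2.83 -0.68] w 0.321
tool shift mm [ 0. -0.  0.] wz deg 0.43
```

>>> drive_tool --targets '[-0.3,0,0,0,0,0,0.2,-0.3,0,0,0,0,0,0.2,-0.3,0,0,0,0,0,0.2,-0.3,0,0,0,0,0,0.2]'

```text
t: 24.78
tcp_pos: [0.5876, 0.0757, 0.1542]
ee_rot: [-0.001, -0.663, 0.749, -0.0]
force: [-1.8, -6.5, 0.1]
gripper_width: 0.322
```

```bash
python3 f.py 3
```

```text
t 24.93 Fy -6.57 +-0.21  Fx -0.14 Fz 0.38 | celly 82.69 cellx 0.35 z 154.24 mm My [-1.61  0.37 -0.15]
t 24.93 p [587.7  75.7 154.2] yaw -97.00 tilt(z) [-0.    -0.002 -1.   ] F [-0.23 -6.09 -0.09] w 0.318
tool shift mm [-0. -0. -0.] wz deg 0.38
```

>>> drive_tool --targets '[-0.3,0,0,0,0,0,0.2,-0.3,0,0,0,0,0,0.2]'

```text
t: 25.1
tcp_pos: [0.5877, 0.076, 0.1542]
ee_rot: [-0.001, -0.663, 0.749, -0.001]
force: [-1.9, -8.5, 0.3]
gripper_width: 0.322
```

```bash
python3 f.py 3; python3 - <<'E'
from h import *
im=capture("top");print([np.round(b,4).tolist() for b in barfit(im)])
E
```

```text
t 25.25 Fy -6.63 +-0.07  Fx -0.20 Fz 0.89 | celly 82.91 cellx 0.38 z 154.22 mm My [-1.84  0.37 -0.05]
t 25.25 p [587.7  76.  154.2] yaw -97.01 tilt(z) [-0.001 -0.002 -1.   ] F [-1.12 -6.71  0.96] w 0.318
tool shift mm [-0. -0.  0.] wz deg 0.37
[[-0.0653, 0.0195, 45.0]]
```

>>> drive_tool --targets '[-0.3,0,0,0,0,0,0.2,-0.3,0,0,0,0,0,0.2]'

```text
t: 25.47
tcp_pos: [0.5878, 0.076, 0.1542]
ee_rot: [-0.001, -0.662, 0.749, -0.001]
force: [-1.6, -9.4, 1.5]
gripper_width: 0.32
```

```bash
python3 f.py 3
```

```text
t 25.62 Fy -8.79 +-0.09  Fx -1.09 Fz 1.33 | celly 82.98 cellx 0.41 z 154.24 mm My [-2.14  0.51  0.  ]
t 25.62 p [587.7  76.1 154.2] yaw -97.03 tilt(z) [-0.001 -0.003 -1.   ] F [-2.86 -8.29  1.05] w 0.319
tool shift mm [ 0. -0. -0.] wz deg 0.35
```

>>> drive_tool --targets '[-0.3,0,0,0,0,0,0.2,-0.2,0,0,0,0,0,0.2]'

```text
t: 25.78
tcp_pos: [0.5878, 0.0761, 0.1543]
ee_rot: [-0.001, -0.662, 0.749, -0.001]
force: [-2.4, -10.7, 1.4]
gripper_width: 0.316
```

```bash
python3 f.py 4
```

```text
t 25.98 Fy -9.80 +-0.13  Fx -0.28 Fz 1.60 | celly 83.04 cellx 0.45 z 154.25 mm My [-2.44  0.66 -0.03]
t 25.98 p [587.8  76.1 154.3] yaw -97.05 tilt(z) [-0.001 -0.003 -1.   ] F [-1.16 -9.49  0.97] w 0.321
tool shift mm [-0.  0.  0.] wz deg 0.33
```

>>> drive_tool --targets '[0,0,0,0,0,0,0.2,1.5,0,0,0,0,0,0.2,1.5,0,0,0,0,0,0.2,1.2,0,0,0,0,0,0.2,0.9,0,0,0,0,0,0.2,0,0,0,0,0,0,0.2]'

```text
t: 26.48
tcp_pos: [0.5873, 0.0743, 0.1543]
ee_rot: [0.0, -0.663, 0.748, 0.0]
force: [1.0, 0.7, -1.0]
gripper_width: 0.323
```

```bash
python3 f.py 2
```

```text
t 26.58 Fy -0.19 +-0.30  Fx -0.01 Fz -2.35 | celly 81.17 cellx 0.22 z 154.27 mm My [-0.01  0.09 -0.03]
t 26.58 p [587.3  74.2 154.3] yaw -96.90 tilt(z) [ 0.  0. -1.] F [-0.01 -0.62 -2.23] w 0.319
tool shift mm [-0. -0. -0.] wz deg 0.48
```

>>> drive_tool --targets '[0,0,-5,0,0,0,0.2,0,0,-10,0,0,0,0.2,0,0,-10,0,0,0,0.2,0,0,-4,0,0,0,0.2,0,0,0,0,0,0,0.2]'

```text
t: 27.0
tcp_pos: [0.5883, 0.074, 0.1854]
ee_rot: [0.001, -0.663, 0.749, -0.001]
force: [0.0, -0.2, -0.6]
gripper_width: 0.318
```

>>> drive_tool --targets '[12,0,0,0,0,0,0.2,20,0,0,0,0,0,0.2,10,0,0,0,0,0,0.2,2,0,0,0,0,0,0.2,0,0,0,0,0,0,0.2,0,0,0,0,0,0,0.2]'

```text
t: 27.5
tcp_pos: [0.582, 0.0306, 0.1831]
ee_rot: [0.0, -0.663, 0.749, 0.0]
force: [0.3, 0.3, -1.5]
gripper_width: 0.319
```

```bash
python3 f.py 2;python3 - <<'E'
from h import *
from sc import scan
im=capture("top");print([np.round(b,4).tolist() for b in barfit(im)])
scan(capture("scene"),[.125,.0805])
E
```

```text
t 27.60 Fy 0.22 +-0.14  Fx -0.15 Fz -0.82 | celly 37.65 cellx 0.47 z 183.18 mm My [ 0.08  0.05 -0.01]
t 27.60 p [582.   31.2 183.2] yaw -96.86 tilt(z) [-0.     0.001 -1.   ] F [ 0.41 -0.03 -0.34] w 0.316
tool shift mm [ 0.1 -0.  -0. ] wz deg 0.52
[[0.1281, 0.0567, 9.0], [-0.07, 0.0616, 12.0]]
0.125 back (np.float64(114.4), np.float64(-0.0236), 15) frontlow (np.float64(134.17), np.float64(-0.0013), 24)
0.0805 back (np.float64(69.9), np.float64(-0.0293), 22) frontlow (np.float64(89.77), np.float64(-0.0112), 23)
```

>>> drive_tool --targets '[0.4,0,6,0,0,0,0.2,0,0,6,0,0,0,0.2,0,0,4,0,0,0,0.2,0,0,1.5,0,0,0,0.2,0,0,1,0,0,0,0.2,0,0,0,0,0,0,0.2]'

```text
t: 28.2
tcp_pos: [0.5818, 0.0297, 0.1644]
ee_rot: [-0.0, -0.663, 0.749, 0.0]
force: [0.2, 0.5, -0.9]
gripper_width: 0.32
```

```bash
python3 f.py 2
```

```text
t 28.30 Fy 0.78 +-0.11  Fx -1.18 Fz -1.85 | celly 36.23 cellx 0.69 z 164.80 mm My [0.05 0.03 0.09]
t 28.30 p [582.1  29.6 164.9] yaw -96.94 tilt(z) [ 0.  0. -1.] F [-1.12  0.77 -1.53] w 0.320
tool shift mm [-0.   0.   0.1] wz deg 0.44
```

>>> drive_tool --targets '[0,0,3,0,0,0,0.2,0,0,3,0,0,0,0.2,0,0,3,0,0,0,0.2,0,0,1.4,0,0,0,0.2,-0.3,0,0,0,0,0,0.2,-0.3,0,0,0,0,0,0.2,-0.3,0,0,0,0,0,0.2,0,0,0,0,0,0,0.2]'

```text
t: 28.97
tcp_pos: [0.5822, 0.0307, 0.1545]
ee_rot: [0.0, -0.663, 0.749, -0.0]
force: [0.2, -0.7, -1.6]
gripper_width: 0.32
```

```bash
python3 f.py 2
```

```text
t 29.07 Fy 0.21 +-0.30  Fx 0.12 Fz -1.27 | celly 37.22 cellx 0.69 z 154.51 mm My [ 0.01  0.04 -0.07]
t 29.07 p [582.2  30.6 154.5] yaw -96.93 tilt(z) [ 0.  0. -1.] F [ 0.15 -0.24 -0.96] w 0.315
tool shift mm [-0. -0. -0.] wz deg 0.45
```

>>> drive_tool --targets '[-0.4,0,0,0,0,0,0.2,-0.4,0,0,0,0,0,0.2,-0.4,0,0,0,0,0,0.2,-0.4,0,0,0,0,0,0.2]'

```text
t: 29.4
tcp_pos: [0.5823, 0.0318, 0.1544]
ee_rot: [-0.0, -0.663, 0.749, -0.0]
force: [-0.3, -0.5, -1.0]
gripper_width: 0.319
```

```bash
python3 f.py 3
```

```text
t 29.55 Fy -1.67 +-0.19  Fx -0.79 Fz -0.91 | celly 38.36 cellx 0.63 z 154.38 mm My [-0.45  0.14 -0.06]
t 29.55 p [582.2  31.8 154.4] yaw -96.95 tilt(z) [-0. -0. -1.] F [-1.22 -1.97 -0.28] w 0.322
tool shift mm [-0. -0.  0.] wz deg 0.43
```

>>> drive_tool --targets '[-0.3,0,0,0,0,0,0.2,-0.3,0,0,0,0,0,0.2,-0.3,0,0,0,0,0,0.2]'

```text
t: 29.8
tcp_pos: [0.5823, 0.032, 0.1544]
ee_rot: [-0.0, -0.663, 0.749, -0.0]
force: [-1.0, -5.1, -0.5]
gripper_width: 0.322
```

```bash
python3 f.py 3
```

```text
t 29.95 Fy -5.63 +-0.21  Fx -0.35 Fz -0.17 | celly 38.77 cellx 0.68 z 154.39 mm My [-1.42  0.29 -0.07]
t 29.95 p [582.4  32.2 154.4] yaw -96.98 tilt(z) [-0.    -0.001 -1.   ] F [-0.62 -5.79 -0.41] w 0.320
tool shift mm [-0.  0. -0.] wz deg 0.4
```

>>> drive_tool --targets '[-0.2,0,0,0,0,0,0.2,-0.2,0,0,0,0,0,0.2]'

```text
t: 30.12
tcp_pos: [0.5824, 0.0322, 0.1544]
ee_rot: [-0.001, -0.663, 0.749, -0.0]
force: [-1.6, -6.4, 0.8]
gripper_width: 0.318
```

```bash
python3 f.py 4
```

```text
t 30.32 Fy -6.37 +-0.16  Fx -0.66 Fz 0.49 | celly 38.85 cellx 0.69 z 154.38 mm My [-1.63  0.32 -0.1 ]
t 30.32 p [582.4  32.2 154.4] yaw -96.99 tilt(z) [-0.    -0.001 -1.   ] F [-1.82 -6.66  0.2 ] w 0.320
tool shift mm [-0. -0.  0.] wz deg 0.39
```

>>> drive_tool --targets '[-0.2,0,0,0,0,0,0.2,0,0,0,0,0,0,0.2]'

```text
t: 30.48
tcp_pos: [0.5824, 0.0323, 0.1544]
ee_rot: [-0.001, -0.663, 0.749, -0.0]
force: [-1.6, -6.9, 0.5]
gripper_width: 0.318
```

```bash
python3 f.py 4
```

```text
t 30.68 Fy -6.89 +-0.29  Fx -0.03 Fz 0.73 | celly 38.86 cellx 0.69 z 154.38 mm My [-1.74  0.35 -0.11]
t 30.68 p [582.4  32.3 154.4] yaw -97.00 tilt(z) [-0.    -0.001 -1.   ] F [-0.55 -5.97  1.3 ] w 0.317
tool shift mm [ 0. -0. -0.] wz deg 0.38
```

>>> drive_tool --targets '[-0.2,0,0,0,0,0,0.2,0,0,0,0,0,0,0.2,0,0,0,0,0,0,0.2]'

```text
t: 30.93
tcp_pos: [0.5824, 0.0323, 0.1544]
ee_rot: [-0.001, -0.663, 0.749, -0.0]
force: [-1.3, -7.5, 0.9]
gripper_width: 0.32
```

```bash
python3 f.py 4
```

```text
t 31.13 Fy -7.62 +-0.08  Fx -0.46 Fz 0.89 | celly 38.89 cellx 0.69 z 154.37 mm My [-1.79  0.36 -0.07]
t 31.13 p [582.4  32.3 154.4] yaw -97.01 tilt(z) [-0.    -0.002 -1.   ] F [-1.17 -7.49  1.1 ] w 0.318
tool shift mm [-0. -0. -0.] wz deg 0.37
```

>>> drive_tool --targets '[1.5,0,0,0,0,0,0.2,1.2,0,0,0,0,0,0.2,1,0,0,0,0,0,0.2,0.6,0,0,0,0,0,0.2,0,0,0,0,0,0,0.2]'

```text
t: 31.55
tcp_pos: [0.5819, 0.03, 0.1543]
ee_rot: [0.0, -0.663, 0.748, 0.0]
force: [-0.9, -0.2, -1.5]
gripper_width: 0.318
```

```bash
python3 f.py 2
```

```text
t 31.65 Fy 0.30 +-0.01  Fx 0.11 Fz -1.55 | celly 36.56 cellx 0.57 z 154.36 mm My [ 0.06 -0.04  0.04]
t 31.65 p [581.9  30.  154.4] yaw -96.92 tilt(z) [-0.  0. -1.] F [-0.11  0.3  -1.2 ] w 0.320
tool shift mm [-0. -0. -0.] wz deg 0.46
```

>>> drive_tool --targets '[0,0,-5,0,0,0,0.2,0,0,-10,0,0,0,0.2,0,0,-10,0,0,0,0.2,0,0,-4,0,0,0,0.2,0,0,0,0,0,0,0.2]'

```text
t: 32.07
tcp_pos: [0.583, 0.0297, 0.1855]
ee_rot: [0.001, -0.663, 0.749, -0.001]
force: [-0.3, 0.4, -1.9]
gripper_width: 0.321
```

>>> drive_tool --targets '[15,0,0,0,0,0,0.2,25,0,0,0,0,0,0.2,27,0,0,0,0,0,0.2,25,0,0,0,0,0,0.2,10,0,0,0,0,-0.7,0.2,0,0,0,0,0,0,0.2,0,0,0,0,0,0,0.2]'

```text
t: 32.65
tcp_pos: [0.5696, -0.0718, 0.1833]
ee_rot: [0.0, -0.667, 0.745, 0.0]
force: [0.6, 0.5, -2.4]
gripper_width: 0.323
```

>>> drive_tool --targets '[0,0,6,0,0,0,0.2,0,0,6,0,0,0,0.2,0,0,2,0,0,0,0.2,0,0,0,0,0,0,0.2,0,0,0,0,0,0,0.2]'

```text
t: 33.07
tcp_pos: [0.5695, -0.0711, 0.169]
ee_rot: [-0.0, -0.668, 0.744, 0.0]
force: [0.4, 0.2, -1.3]
gripper_width: 0.322
```

```bash
python3 f.py 3; python3 - <<'E'
from h import *
from sc import scan
im=capture("top");print([np.round(b,4).tolist() for b in barfit(im)])
scan(capture("scene"),[.125,.0805,.0367])
E
```

```text
t 33.22 Fy 0.19 +-0.23  Fx 0.10 Fz -1.73 | celly -65.57 cellx 1.50 z 169.43 mm My [0.03 0.01 0.03]
t 33.22 p [569.8 -71.5 169.5] yaw -96.22 tilt(z) [ 0.  0. -1.] F [-0.26  0.67 -1.67] w 0.322
tool shift mm [-0.1  0.1  0.1] wz deg 1.16
[[0.1252, -0.0004, 40.0], [0.0803, -0.0076, 40.0], [0.037, -0.0008, 41.0]]
0.125 back (np.float64(112.84), np.float64(-0.0086), 21) frontlow (np.float64(134.18), np.float64(-0.0009), 24)
0.0805 back (np.float64(68.59), np.float64(-0.0149), 21) frontlow (np.float64(89.91), np.float64(-0.0123), 23)
0.0367 back (np.float64(24.85), np.float64(-0.0107), 21) frontlow (np.float64(46.29), np.float64(-0.0095), 24)
```

>>> drive_tool --targets '[0,0,1.5,0,0,0,0.2,0,0,1.5,0,0,0,0.2,0,0,1.5,0,0,0,0.2,0,0,0,0,0,0,0.2]'

```text
t: 33.65
tcp_pos: [0.5694, -0.0717, 0.1644]
ee_rot: [-0.0, -0.668, 0.745, 0.0]
force: [-0.0, 0.1, -1.0]
gripper_width: 0.319
```

```bash
python3 f.py 2
```

```text
t 33.75 Fy 0.43 +-0.12  Fx 0.64 Fz -1.67 | celly -65.88 cellx 1.29 z 164.65 mm My [0.05 0.   0.02]
t 33.75 p [569.6 -71.7 164.7] yaw -96.23 tilt(z) [-0.  0. -1.] F [ 0.77  0.51 -1.07] w 0.319
tool shift mm [0.  0.  0.1] wz deg 1.15
```

>>> drive_tool --targets '[0,0,3,0,0,0,0.2,0,0,3,0,0,0,0.2,0,0,3,0,0,0,0.2,0,0,1.2,0,0,0,0.2,0,0,0,0,0,0.85,0.2,0,0,0,0,0,0,0.2]'

```text
t: 34.25
tcp_pos: [0.5696, -0.0717, 0.1545]
ee_rot: [-0.0, -0.662, 0.75, 0.0]
force: [0.9, -1.0, -1.8]
gripper_width: 0.323
```

>>> drive_tool --targets '[-1,0,0,0,0,0,0.2,-1,0,0,0,0,0,0.2,-1,0,0,0,0,0,0.2,-1.5,0,0,0,0,0,0.2,-2,0,0,0,0,0,0.2,-2,0,0,0,0,0,0.2,-2,0,0,0,0,0,0.2,-2,0,0,0,0,0,0.2]'

```text
t: 34.92
tcp_pos: [0.5712, -0.0593, 0.1547]
ee_rot: [-0.0, -0.662, 0.749, -0.0]
force: [-0.6, -3.4, -2.0]
gripper_width: 0.318
```

```bash
python3 f.py 2
```

```text
t 35.02 Fy -2.60 +-1.04  Fx -0.42 Fz -1.24 | celly -52.71 cellx 1.40 z 154.75 mm My [-0.51  0.09 -0.03]
t 35.02 p [571.3 -58.7 154.8] yaw -97.05 tilt(z) [ 0.  0. -1.] F [-0.41 -1.09 -0.81] w 0.321
tool shift mm [-0. -0. -0.] wz deg 0.33
```

>>> drive_tool --targets '[-2,0,0,0,0,0,0.2,-2,0,0,0,0,0,0.2,-2,0,0,0,0,0,0.2,-2,0,0,0,0,0,0.2,-2,0,0,0,0,0,0.2,-2,0,0,0,0,0,0.2,-2,0,0,0,0,0,0.2,-2,0,0,0,0,0,0.2]'

```text
t: 35.68
tcp_pos: [0.5732, -0.0433, 0.1547]
ee_rot: [0.0, -0.662, 0.749, -0.0]
force: [-1.0, -5.3, 0.5]
gripper_width: 0.32
```

>>> drive_tool --targets '[-2,0,0,0,0,0,0.2,-2,0,0,0,0,0,0.2,-2,0,0,0,0,0,0.2,-2,0,0,0,0,0,0.2,-2,0,0,0,0,0,0.2,-2,0,0,0,0,0,0.2,-2,0,0,0,0,0,0.2,-2,0,0,0,0,0,0.2]'

```text
t: 36.35
tcp_pos: [0.5752, -0.0275, 0.1547]
ee_rot: [-0.0, -0.662, 0.749, -0.0]
force: [-0.9, -5.8, 0.3]
gripper_width: 0.32
```

>>> drive_tool --targets '[-2,0,0,0,0,0,0.2,-2,0,0,0,0,0,0.2,-2,0,0,0,0,0,0.2,-1.5,0,0,0,0,0,0.2,-1,0,0,0,0,0,0.2,-1,0,0,0,0,0,0.2]'

```text
t: 36.85
tcp_pos: [0.5763, -0.0181, 0.1547]
ee_rot: [-0.0, -0.662, 0.749, -0.0]
force: [-0.3, -5.1, 0.6]
gripper_width: 0.317
```

```bash
python3 f.py 3
```

```text
t 37.00 Fy -4.38 +-0.42  Fx -0.51 Fz 0.59 | celly -11.65 cellx 1.16 z 154.74 mm My [-1.15  0.17 -0.03]
t 37.00 p [576.3 -17.9 154.7] yaw -97.07 tilt(z) [ 0.  0. -1.] F [-1.65 -3.76 -0.11] w 0.318
tool shift mm [ 0. -0.  0.] wz deg 0.31
```

Remaining about 6.5 mm; take 5 mm, then small steps.

>>> drive_tool --targets '[-1,0,0,0,0,0,0.2,-1,0,0,0,0,0,0.2,-1,0,0,0,0,0,0.2,-0.7,0,0,0,0,0,0.2,-0.5,0,0,0,0,0,0.2,-0.4,0,0,0,0,0,0.2,-0.3,0,0,0,0,0,0.2]'

```text
t: 37.58
tcp_pos: [0.5769, -0.0135, 0.1547]
ee_rot: [-0.0, -0.662, 0.75, -0.0]
force: [-1.0, -4.5, 1.3]
gripper_width: 0.319
```

```bash
python3 f.py 3
```

```text
t 37.73 Fy -5.46 +-0.28  Fx -0.30 Fz 1.39 | celly -7.14 cellx 1.15 z 154.72 mm My [-1.34  0.17  0.01]
t 37.73 p [576.9 -13.4 154.7] yaw -97.09 tilt(z) [ 0. -0. -1.] F [-1.71 -5.95  1.64] w 0.319
tool shift mm [-0.  0.  0.] wz deg 0.29
```

>>> drive_tool --targets '[-0.3,0,0,0,0,0,0.2,-0.3,0,0,0,0,0,0.2,-0.2,0,0,0,0,0,0.2]'

```text
t: 37.98
tcp_pos: [0.577, -0.0127, 0.1547]
ee_rot: [-0.0, -0.662, 0.75, -0.0]
force: [-0.6, -5.5, 1.1]
gripper_width: 0.316
```

```bash
python3 f.py 4
```

```text
t 38.18 Fy -5.29 +-0.26  Fx 0.06 Fz 0.83 | celly -6.38 cellx 1.14 z 154.72 mm My [-1.39  0.16  0.06]
t 38.18 p [577.  -12.7 154.7] yaw -97.10 tilt(z) [-0. -0. -1.] F [-0.59 -5.82  0.59] w 0.321
tool shift mm [-0. -0. -0.] wz deg 0.28
```

>>> drive_tool --targets '[-0.2,0,0,0,0,0,0.2,-0.2,0,0,0,0,0,0.2]'

```text
t: 38.35
tcp_pos: [0.5771, -0.0124, 0.1547]
ee_rot: [-0.0, -0.662, 0.75, -0.0]
force: [-0.7, -5.5, 0.6]
gripper_width: 0.322
```

```bash
python3 f.py 4
```

```text
t 38.55 Fy -5.61 +-0.09  Fx 0.05 Fz 1.09 | celly -6.02 cellx 1.14 z 154.73 mm My [-1.46  0.18 -0.01]
t 38.55 p [577.1 -12.3 154.7] yaw -97.10 tilt(z) [ 0. -0. -1.] F [-1.21 -5.39  0.89] w 0.317
tool shift mm [-0.  0. -0.] wz deg 0.28
```

>>> drive_tool --targets '[-0.2,0,0,0,0,0,0.2,-0.2,0,0,0,0,0,0.2,-0.2,0,0,0,0,0,0.2]'

```text
t: 38.8
tcp_pos: [0.5772, -0.0118, 0.1547]
ee_rot: [-0.0, -0.662, 0.75, -0.0]
force: [-0.5, -6.0, 1.6]
gripper_width: 0.321
```

```bash
python3 f.py 4
```

```text
t 39.00 Fy -5.42 +-0.21  Fx 0.28 Fz 1.29 | celly -5.40 cellx 1.14 z 154.71 mm My [-1.42  0.23  0.01]
t 39.00 p [577.2 -11.7 154.7] yaw -97.09 tilt(z) [ 0. -0. -1.] F [-0.77 -5.5   1.72] w 0.320
tool shift mm [0. 0. 0.] wz deg 0.29
```

>>> drive_tool --targets '[-0.2,0,0,0,0,0,0.2,-0.2,0,0,0,0,0,0.2]'

```text
t: 39.17
tcp_pos: [0.5772, -0.0115, 0.1547]
ee_rot: [-0.0, -0.662, 0.75, -0.0]
force: [-1.1, -6.6, 1.0]
gripper_width: 0.319
```

```bash
python3 f.py 4
```

```text
t 39.37 Fy -5.76 +-0.18  Fx -0.05 Fz 0.93 | celly -5.23 cellx 1.14 z 154.72 mm My [-1.61  0.18  0.05]
t 39.37 p [577.2 -11.5 154.7] yaw -97.11 tilt(z) [-0. -0. -1.] F [-1.04 -5.99  1.42] w 0.319
tool shift mm [ 0. -0. -0.] wz deg 0.27
```

>>> drive_tool --targets '[-0.2,0,0,0,0,0,0.2,-0.2,0,0,0,0,0,0.2]'

```text
t: 39.53
tcp_pos: [0.5772, -0.0115, 0.1547]
ee_rot: [-0.0, -0.662, 0.75, -0.0]
force: [-1.1, -7.7, 1.3]
gripper_width: 0.319
```

```bash
python3 f.py 4
```

```text
t 39.73 Fy -7.04 +-0.18  Fx -0.13 Fz 1.70 | celly -5.19 cellx 1.15 z 154.72 mm My [-1.74  0.28  0.05]
t 39.73 p [577.2 -11.5 154.7] yaw -97.12 tilt(z) [-0.    -0.001 -1.   ] F [-0.2  -7.12  2.09] w 0.322
tool shift mm [-0. -0.  0.] wz deg 0.26
```

>>> drive_tool --targets '[0,0,0,0,0,0,0.2,0,0,0,0,0,0,0.2,0,0,0,0,0,0,0.2,1.5,0,0,0,0,0,0.2,1.2,0,0,0,0,0,0.2,0.8,0,0,0,0,0,0.2,0.6,0,0,0,0,0,0.2,0,0,0,0,0,0,0.2]'

```text
t: 40.4
tcp_pos: [0.5767, -0.0142, 0.1545]
ee_rot: [0.0, -0.662, 0.749, 0.0]
force: [-0.1, -0.2, -1.1]
gripper_width: 0.323
```

```bash
python3 f.py 2
```

```text
t 40.50 Fy -0.16 +-0.01  Fx -0.67 Fz -1.82 | celly -8.06 cellx 1.03 z 154.58 mm My [ 0.06  0.07 -0.05]
t 40.50 p [576.7 -14.4 154.6] yaw -97.06 tilt(z) [-0.  0. -1.] F [-0.44 -0.09 -2.32] w 0.321
tool shift mm [-0.  0.  0.] wz deg 0.32
```

>>> drive_tool --targets '[0,0,-5,0,0,0,0.2,0,0,-10,0,0,0,0.2,0,0,-15,0,0,0,0.2,0,0,-15,0,0,0,0.2,0,0,-5,0,0,0,0.2,0,0,0,0,0,0,0.2]'

```text
t: 41.0
tcp_pos: [0.5778, -0.0146, 0.2069]
ee_rot: [0.001, -0.662, 0.749, -0.001]
force: [0.4, -1.2, -1.7]
gripper_width: 0.321
```

```bash
python3 -c "
from h import *
go(.639,-.300,.205,-84.5)"
```

```text
t 41.00 p [577.8 -14.6 206.9] yaw -97.08 tilt(z) [ 0.004  0.    -1.   ] F [ 0.38 -1.15 -1.67] w 0.321
tool shift mm [275.7 -95.9   2.1] wz deg -12.58
```

>>> drive_tool --targets '[34.4,-12,0,0,0,0,0.2,34.4,-12,0,0,0,0,0.2,34.4,-12,0,0,0,0,0.2,34.4,-12,0,0,0,0,0.2,34.4,-12,0,0,0,0,0.2,34.4,-12,0,0,0,0,0.2,34.4,-12,0,0,0,0,0.2,34.4,-12,0,0,0,0,0.2]'

```text
t: 41.67
tcp_pos: [0.6379, -0.3013, 0.2037]
ee_rot: [-0.0, -0.662, 0.749, 0.0]
force: [0.7, 0.5, -2.2]
gripper_width: 0.32
```

>>> drive_tool --targets '[0,0,0,0,0,-6.3,0.2,0,0,0,0,0,-6.3,0.2,0,0,30,0,0,0,0.2,0,0,30,0,0,0,0.2,0,0,30,0,0,0,0.2,0,0,25,0,0,0,0.2,0,0,10,0,0,0,0.2,0,0,0,0,0,0,0.2]'

```text
t: 42.33
tcp_pos: [0.636, -0.2988, 0.0759]
ee_rot: [0.001, 0.74, -0.672, -0.003]
force: [-1.1, -0.3, -1.6]
gripper_width: 0.321
```

```bash
python3 -c "
from h import *
for i in range(2): capture('top')
go(.639,-.300,.0655,-84.5)
from sc import scan
print([np.round(b,4).tolist() for b in barfit(capture('top'))])
scan(capture('scene'),[.125,.0805,.0367,-.0072])"
```

```text
t 42.43 p [ 638.5 -299.8   80.4] yaw -84.48 tilt(z) [ 0. -0. -1.] F [ 0.71 -0.17 -1.2 ] w 0.321
tool shift mm [ 0.3 -0.5 14.9] wz deg 0.02
[[0.1252, -0.0003, 39.0], [0.0803, -0.0107, 42.0], [0.0367, -0.0075, 44.0], [-0.0069, -0.0049, 45.0]]
0.125 back (np.float64(112.87), np.float64(-0.0077), 21) frontlow (np.float64(134.17), np.float64(-0.0005), 24)
0.0805 back (np.float64(68.61), np.float64(-0.0146), 21) frontlow (np.float64(89.89), np.float64(-0.0109), 23)
0.0367 back (np.float64(24.51), np.float64(-0.0123), 23) frontlow (np.float64(46.23), np.float64(-0.0103), 23)
-0.0072 back (np.float64(-15.73), np.float64(-0.0051), 16) frontlow (np.float64(1.8), np.float64(-0.0055), 25)
```

>>> drive_tool --targets '[0,0,6,0,0,0,0.2,0,0,4,0,0,0,0.2,0,0,2,0,0,0,0.2,0,0,1,0,0,0,0.2,0,0,1,0,0,0,0.2,0,0,0.5,0,0,0,0.2,0,0,0,0,0,0,0.2]'

```text
t: 43.12
tcp_pos: [0.638, -0.2997, 0.0654]
ee_rot: [-0.0, 0.74, -0.672, -0.0]
force: [-0.8, 0.6, 0.5]
gripper_width: 0.313
```

```bash
python3 f.py 2
```

```text
t 43.22 Fy 0.27 +-0.29  Fx -1.71 Fz 1.49 | celly -283.17 cellx 98.57 z 65.47 mm My [0.27 0.42 0.04]
t 43.22 p [ 638.1 -299.7   65.5] yaw -84.48 tilt(z) [ 0. -0. -1.] F [-2.22  0.97  2.08] w 0.322
tool shift mm [-0.  0.  0.] wz deg 12.9
```

Standing on the bench with light contact; open and withdraw.

>>> drive_tool --targets '[0,0,0,0,0,0,0.5,0,0,0,0,0,0,0.7,0,0,0,0,0,0,0.8,0,0,0,0,0,0,0.9,0,0,0,0,0,0,0.9,0,0,0,0,0,0,0.9,0,0,0,0,0,0,0.9,0,0,0,0,0,0,0.9]'

```text
t: 43.88
tcp_pos: [0.6381, -0.2997, 0.0652]
ee_rot: [-0.0, 0.74, -0.672, 0.0]
force: [-0.1, -0.3, 0.9]
gripper_width: 0.836
```

>>> drive_tool --targets '[0,0,0,0,0,0,0.9,0,0,-5,0,0,0,0.9,0,0,-15,0,0,0,0.9,0,0,-30,0,0,0,0.9,0,0,-35,0,0,0,0.9,0,0,-35,0,0,0,0.9,0,0,-35,0,0,0,0.9,0,0,0,0,0,0,0.9]'

```text
t: 44.55
tcp_pos: [0.6409, -0.3008, 0.2296]
ee_rot: [-0.002, 0.74, -0.672, 0.006]
force: [1.1, -0.5, 1.9]
gripper_width: 0.895
```

>>> drive_tool --targets '[35,10,0,0,0,0,0.9,35,10,0,0,0,0,0.9,35,10,0,0,0,0,0.9,35,10,0,0,0,0,0.9,0,0,0,0,0,0,0.9,0,0,0,0,0,0,0.9]'

```text
t: 45.05
tcp_pos: [0.6098, -0.4462, 0.2197]
ee_rot: [0.001, 0.739, -0.674, -0.0]
force: [0.5, 0.9, -0.6]
gripper_width: 0.896
```

```bash
python3 -c "
from h import *
from sc import scan
t=capture('top');s=capture('scene');print([np.round(b,4).tolist() for b in barfit(t)])
scan(s,[.125,.0805,.0367,-.0072])
a=cv2.resize(s[70:270,120:360],(720,600));cv2.imwrite('pics/end.png',a[:,:,::-1])"
```

```text
[[0.1252, -0.0002, 39.0], [0.0803, -0.0098, 41.0], [0.0367, -0.0072, 44.0], [-0.0069, -0.0049, 45.0]]
0.125 back (np.float64(112.86), np.float64(-0.0076), 21) frontlow (np.float64(134.18), np.float64(-0.0008), 24)
0.0805 back (np.float64(68.62), np.float64(-0.0153), 21) frontlow (np.float64(89.89), np.float64(-0.0126), 23)
0.0367 back (np.float64(24.51), np.float64(-0.0123), 23) frontlow (np.float64(46.23), np.float64(-0.0113), 23)
-0.0072 back (np.float64(-15.66), np.float64(-0.007), 17) frontlow (np.float64(1.8), np.float64(-0.0041), 25)
```

View pics/end.png

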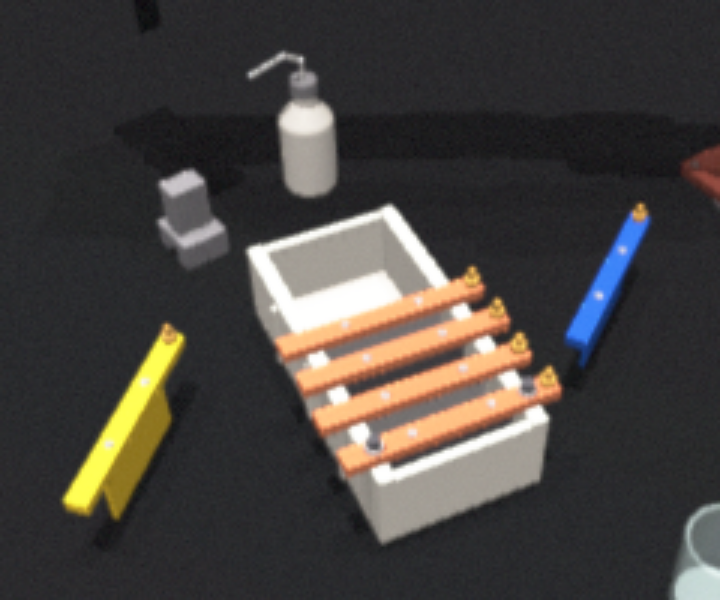

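The picture shows the block standing upright at (190,220) and the four bars evenly spaced between (310,335) and (460,440). The wash bottle and the look-alike bars have not moved.

```bash
python3 -c "
from plant import manip
print(manip.job_done())"
```

```text
the job is handed in; nothing more can be done
None
```

The job is handed in: all three loose bars are set outward from the end bar with the block, and the block stands upright on the bench where it started, released. The handing in came at about 45 s of the 72 s.

- **Touch:** Each bar was drawn up until the block's nose stalled on the bar before it. The stall came 1 to 4 N above the sliding force, held for about half a second or more. The stall points were 44.1 mm apart for the two steps between bars.
- **Redone bars:** After the first pass the cameras showed bar1 a little yawed and its gap slightly wide. I therefore set bar1 and then bar2 again, in order, before setting bar3. That improved bar1 only a little.
- **Spacing by camera:** The final centre distances should be 44 mm each. The two views disagree with each other and with the touch by up to about 1 mm:

| Gap | Top view (mm) | Scene view, front edges (mm) |
|---|---|---|
| end bar to bar1 | 44.9 | 44.3 |
| bar1 to bar2 | 43.6 | 43.7 |
| bar2 to bar3 | 43.6 | 44.4 |

- **Scene view, back edges:** They agree with the front edges for the first two gaps (44.2 and 44.1 mm). The bar3 back-edge reading gave 40.2 mm, from fewer points than the others. I put it down to a bad edge and did not use it or re-measure it.
- **Squareness:** The bars remain slightly out of square. The top view gives about -0.010, -0.007 and -0.005 rad for bar1, bar2 and bar3.
- **Other things:** The wash bottle and the blue and yellow look-alike bars look unmoved in the last picture. The stopper and the purple bar were outside it, and the beaker only partly in it, but the arm never went near them.

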